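Strip the planet gears off a carrier for inspection

ROBOT

A 6-joint arm with a two-finger parallel gripper is mounted at the origin on the work surface. World frame = base frame: x ahead of the robot, y to its left, z up, the work surface at z = 0. Lengths are in mm, angles in rad, forces in N, time in s.
With the tool pointing down it reaches from about 375 to 975 mm from the base axis. Payload 3.8 kg.
Tool frame: the origin (TCP) lies at the very end of the fingers, on their centre line; the grasp point (between the pads) lies 19 mm behind it; z points along the fingers, y is the line along which they close (so a half turn about z gives the same grasp; the last joint's range is limited). The gripper opens to 85 mm and grips with 20 to 120 N. Pads are 22 mm wide; open, the fingers measure 114 mm over their backs; the gripper's body (76 mm by 85 mm) begins 54 mm behind the grasp point. The pads swing forward as they close: fully open they stand 13 mm farther back than shut.
Start: joints at [1.275, 0.264, 1.604, -0, 1.274, -0.037], TCP at [172.744, 652.516, 231.28] pointing down, gripper open.
Joint ranges: [-2.63, 2.63], [-0.94, 2.18], [0.31, 2.57], [-1.31, 4.45], [0, 2.66], [-2.55, 2.55]. Speed limits (rad/s): [2.57, 2.57, 3.14, 3.14, 3.14, 3.14].

INTERFACE

Orientations are given as a rotation vector (axis times angle).
In Python, from bench import sense, viewer, ctrl, spotter gives the robot as it stands.
- The arm moves only by the shell command python3 -m crank 'ROWS' [FORCE]. ROWS is JSON, a list of rows, each a list of 3 entries, a list of its own where there are three numbers: the opening in per cent of the stroke, from 0 (shut) to 100 (fully open), then the shift along the tool's x, y, z in mm, then the turn, a rotation vector about the tool's x, y, z in rad. A call has 1 to 10 rows; each row shifts and turns the commanded pose from where the row before left it, along the tool's axes as they then stand; what a row does not reach is not made up. A row lasts 1/10 s, in which the tool goes at most 50 mm and 8.59 degrees, less where a joint would pass 70% of its speed; a pose out of reach is approached as far as the arm can. A call is refused whole if a number of a shift passes 50 or a number of a turn 0.15, either way. A call with a gripper value outside its range is refused whole. The fingers move at their own pace and stop on an object; FORCE is the grip in N (left out, the last holds). Time passes only in rows, so rows that do not move let the fingers close. It gives the time, the measured TCP pose, the force, the opening and the grip force at its end, in the units of the state.
- sense(): the state, without advancing time (a new reading comes with each control period).
- viewer.read_camera(name): name is "side" or "top" or "wrist"; returns a dict with "img" (420x560x3 uint8, blue, green, red), "depth" (420x560 float32, mm along the optical axis (not along the pixel's ray), 0 where there is no reading), "fovy" (degrees; the focal length in pixels is half the picture's height over the tangent of half this angle, whatever the lens; pixels are square), "cx", "cy" (the principal point, pixels), "world_from_camera" (4x4, takes a point from camera to world coordinates). Camera axes: x right, y up, looking along -z (the intrinsics and any distortion apply to the point x, -y, -z); pixel columns grow to the right and rows downward; lengths in mm; the calibration is good to about 2 mm. The wrist camera is an equidistant fisheye: a pixel r from the principal point sees the ray r / f radians off the axis. A picture is of the moment at which its call begins.
- ctrl.close_job(): hands the job in; it is judged then, once.
Trained networks look in a picture, given as the dict that the camera call returned (one of the last four; its "shot" number tells which), for a name from the list of things; names that differ only in an ending like _2 or _b are one class to them, and where a whole thing is asked for, a point or a joint stands for the part that bears it (a point fixed in the world has none). Each returns a list of dicts, best first, with "conf" (0 to 1); they miss things now and then, are a little off and sometimes report something else, mostly with a low value. They report only what shows in the picture. A call takes as long as a camera call. They do not tell look-alikes from the thing itself.
- spotter.masks_of(picture, target): "region" (420x560 bool, what is visible of it) and "extent" ([centre column, centre row, width, height] in pixels, round what is visible of it).
The state is a dict: "time_s": time; "qpos": joint angles; "dq": joint speeds; "effort": joint torques, N m; "eef_pos": TCP position; "orientation": TCP orientation; "force": force on the tool from outside, world axes, zero at the start; "moment": the same for the moment, N m; "finger_gap": finger opening in mm; "grip_force": force on a finger pad.
Only numpy, scipy, OpenCV 4.12 (cv2) and the standard library are available. Lean on these libraries where they do the work, as an engineer would, in place of code of your own. Each camera call takes 0.05 s, during which the arm holds its last target. There are 200 camera calls.

TASK

Strip this planet carrier so that its gears can go under the microscope. Snap the hooked pick forward out of its sprung clip and, with its tip under one lug, spring every retaining ring out of its groove; fingers stay off a ring while it still sits in its groove, and no gear is pulled up before its ring is off. At the end the rings lie in the round steel dish, all three gears lie flat in the black tray (some may have no ring any more), the pick is snapped home in its clip, and the scriber, loupe, tweezers and bur box are left alone.

Things in the scene. Friction and masses are not known exactly. Their poses are not given: they have to be found in the camera images.
- carrier: gearbox planet carrier, fixed to the bench: three-lobed aluminium plate 14 mm thick, lobe radius 34, low hub in the middle (radius 24, top at 21 mm), three upright steel pins at radius 72 mm, azimuth 0, 120, 240 degrees from its own x axis (pin0, pin1, pin2). Origin: centre of the underside, on the bench; z up
- rack: tool rack, fixed: dark base plate 60 x 130 mm, a post and a cross bar (86 to 106 mm high, 15 to 29 mm behind the clips' line) that carries two sprung steel C-clips 70 mm apart along its y, open to its own -x (its front, roughly towards the robot); each clip is 19 mm high, its top plate at 106 mm. Origin: on the bench, under the middle of the clips' line; z up
- pick: hooked pick, 75 g, upright in one clip. Origin at its bend on the handle axis; x along the bent tip, z up. Over the origin: 6 mm shank to 45 mm, collar (radius 8.5) 45-50, round 10 mm neck 50-74 that the clip holds, collar (radius 9.5) 74-79, square black handle 14 x 14 mm 79-145. In the clip the upper collar stands on the top plate, origin 32 mm over the bench, tip along the rack's +y
- pick_tip (a point): near the end of the pick's bent tip, on its centre line, 22 mm from the handle axis; the tip is a round bar of 3.5 mm diameter, square to the handle, and ends 24 mm from the axis
- pick_neck (a point): point on the pick's axis, 64 mm over its origin, in the neck. The two collars let the pick neither up nor down out of a clip, only straight forward (about 5 N to snap out); it goes home straight back to the rack's +x with about as much, at the same height or up to 3 mm higher, the tip pointing to either side or to the front
- clip0 (a point): the left clip seen from the robot: where pick_neck lies when the pick hangs home in this clip (96 mm over the bench; its frame is turned as the rack's)
- clip1 (a point): the right clip seen from the robot: where pick_neck lies when the pick hangs home in this clip (96 mm over the bench)
- scriber: straight scriber with the same handle, neck and collars in the other clip, origin as the pick's; it has no bent tip. Leave alone
- dish: small round steel dish, loose, 132 mm across the rim, 120 mm across the foot, 22 mm high, 4 mm floor, 2.5 mm wall. Origin: centre of the underside
- tray: shallow black inspection tray, loose, 270 mm (its x) by 150 mm (its y), 14 mm high, floor and walls 4 mm thick; room for three gears in a row along its x. Origin: centre of the underside
- loupe: black eye loupe standing on the bench, 38 mm across, 30 mm high. Leave alone
- tweezers: steel tweezers lying on the bench, 120 mm long. Leave alone
- burbox: wooden box of burs, 90 x 130 x 40 mm. Leave alone
- pin0 (a point): axis of pin0 at the floor of its ring groove, 50 mm over the bench. Pin from below: bronze seat (radius 20) to 22 mm, shaft of radius 14 mm to 50 mm, groove of radius 11.7, head of radius 13.7 up to 64 mm
- gear0: planet gear on pin0: steel, 66 mm outside diameter, 18 mm thick, 0.3 to 0.4 kg, with a bronze bush (radius 16) standing 10 mm above its upper face; bore 30 mm, slides straight up off the pin once the ring is off. Origin: centre of the underside, 22 mm over the bench at the start (toothed face then at 40 mm); z up
- ring0: split ring on pin0 (None if already removed): dark steel, 4 mm thick, radii 12.5 and 17.5, 22 g. On each end a lug to radius 26, 7 wide, at +24 and -24 degrees from its x axis (x: out through the gap). Origin: centre of underside, 50 mm up when seated: 10 mm clear between lug and gear face. A lug raised about 12 mm (8 N) springs out, the ring stays tilted by over 15 degrees, then pulls up off the pin (10 N)
- pin1 (a point): axis of pin1 at the floor of its ring groove, 50 mm over the bench. Pin from below: bronze seat (radius 20) to 22 mm, shaft of radius 14 mm to 50 mm, groove of radius 11.7, head of radius 13.7 up to 64 mm
- gear1: planet gear on pin1: steel, 66 mm outside diameter, 18 mm thick, 0.3 to 0.4 kg, with a bronze bush (radius 16) standing 10 mm above its upper face; bore 30 mm, slides straight up off the pin once the ring is off. Origin: centre of the underside, 22 mm over the bench at the start (toothed face then at 40 mm); z up
- ring1: split ring on pin1 (None if already removed): dark steel, 4 mm thick, radii 12.5 and 17.5, 22 g. On each end a lug to radius 26, 7 wide, at +24 and -24 degrees from its x axis (x: out through the gap). Origin: centre of underside, 50 mm up when seated: 10 mm clear between lug and gear face. A lug raised about 12 mm (8 N) springs out, the ring stays tilted by over 15 degrees, then pulls up off the pin (10 N)
- pin2 (a point): axis of pin2 at the floor of its ring groove, 50 mm over the bench. Pin from below: bronze seat (radius 20) to 22 mm, shaft of radius 14 mm to 50 mm, groove of radius 11.7, head of radius 13.7 up to 64 mm
- gear2: planet gear on pin2: steel, 66 mm outside diameter, 18 mm thick, 0.3 to 0.4 kg, with a bronze bush (radius 16) standing 10 mm above its upper face; bore 30 mm, slides straight up off the pin once the ring is off. Origin: centre of the underside, 22 mm over the bench at the start (toothed face then at 40 mm); z up
- ring2: split ring on pin2 (None if already removed): dark steel, 4 mm thick, radii 12.5 and 17.5, 22 g. On each end a lug to radius 26, 7 wide, at +24 and -24 degrees from its x axis (x: out through the gap). Origin: centre of underside, 50 mm up when seated: 10 mm clear between lug and gear face. A lug raised about 12 mm (8 N) springs out, the ring stays tilted by over 15 degrees, then pulls up off the pin (10 N)
There are look-alikes about, which are no part of the job. Leave any orange look-alike of the gear0 alone.

How it is judged:
By the outcome, as a careful person would: the job done as asked, in the order asked, and still so for the second after the job is handed in, with the robot touching nothing.
Of ring0, ring1, ring2 only 2 to 3 are there at a start; the rules pass over those that are not, and their reading is None.
At some moment in a run one of dish, tray may be knocked a few centimetres aside while the robot is not near it.
It also fails if it takes over 210 s, if anything falls off the work surface, if the arm or the gripper's body presses on something with over 40 N, if the wrist force passes 120 N, or if a joint passes its speed limit or range.

## Working session

There is one attempt and no reset: what is moved stays moved. The work goes in short steps, Python scripts to look and compute and a shell command to move; the robot and the scene stay as the last step left them, time stands still between calls to the robot, and variables do not carry over. Pictures are saved under pics/ and viewed, at most 14 in all, crops included, and the job is handed in when it is done.

```bash
ls; mkdir -p pics; cat > h.py <<'E'
import numpy as np, cv2
from bench import sense, viewer, ctrl, spotter
from scipy.spatial.transform import Rotation as R
def cam(n): return viewer.read_camera(n)
def foc(p): return 210/np.tan(np.radians(p["fovy"])/2)
def rays(p,uv,wrist=False):
    uv=np.atleast_2d(uv).astype(float); f=foc(p)
    x=uv[:,0]-p["cx"]; y=uv[:,1]-p["cy"]
    if wrist:
        r=np.hypot(x,y)+1e-9; th=r/f
        d=np.stack([np.sin(th)*x/r,-np.sin(th)*y/r,-np.cos(th)],1)
    else: d=np.stack([x/f,-y/f,-np.ones_like(x)],1)
    T=np.array(p["world_from_camera"]); return T[:3,3],d@T[:3,:3].T
def onz(p,uv,z,wrist=False):
    o,d=rays(p,uv,wrist); return o+d*((z-o[2])/d[:,2])[:,None]
def cloud(p,m,wrist=False):
    v,u=np.nonzero(m&(p["depth"]>0)); o,d=rays(p,np.stack([u,v],1),wrist)
    T=np.array(p["world_from_camera"]); c=-(d@T[:3,2]); return o+d*(p["depth"][v,u]/c)[:,None]
def proj(p,X,wrist=False):
    T=np.array(p["world_from_camera"]); c=(np.atleast_2d(X)-T[:3,3])@T[:3,:3]; f=foc(p)
    x,y,z=c[:,0],-c[:,1],-c[:,2]
    if wrist:
        r=np.hypot(x,y)+1e-9; th=np.arctan2(r,z); return np.stack([p["cx"]+f*th*x/r,p["cy"]+f*th*y/r],1)
    return np.stack([p["cx"]+f*x/z,p["cy"]+f*y/z],1)
E
python3 - <<'E'
from h import *
s=sense(); print(s["time_s"],s["eef_pos"],s["orientation"],s["finger_gap"],s["force"])
for n in("top","side"):
    p=cam(n); cv2.imwrite(f"pics/{n}0.png",p["img"]); T=np.array(p["world_from_camera"]);print(n,p["fovy"],p["cx"],p["cy"],T.round(2).tolist())
    for t in("carrier","rack","pick","scriber","dish","tray","gear0","ring0","loupe","tweezers","burbox"):
        print(t,[(round(o["conf"],2),[round(float(e)) for e in o["extent"]],np.median(cloud(p,o["region"]),0).round().tolist()) for o in spotter.masks_of(p,t)[:5]])
E
```

```text
pics
0.0 [172.53877922 651.81864235 229.96226067] [-0.40535627 -3.11494002  0.00346805] 85.33603667157153 [ 0.33420193  0.23960395 -0.42661468]
top 54.65695499168804 288.55466803716797 213.58265975885527 [[0.16, 0.96, -0.21, 458.23], [-0.99, 0.16, -0.04, -75.06], [-0.0, 0.21, 0.98, 950.97], [0.0, 0.0, 0.0, 1.0]]
carrier [(0.59, [241, 243, 67, 62], [555.0, 50.0, 15.0])]
rack [(0.62, [450, 286, 79, 46], [553.0, -406.0, 9.0])]
pick [(0.66, [483, 293, 22, 5], [542.0, -440.0, 155.0])]
scriber [(0.57, [446, 280, 27, 12], [550.0, -372.0, 155.0]), (0.51, [452, 287, 82, 43], [554.0, -406.0, 9.0])]
dish [(0.85, [347, 310, 61, 58], [462.0, -206.0, 5.0])]
tray [(0.79, [124, 243, 95, 122], [531.0, 327.0, 5.0]), (0.44, [452, 287, 81, 46], [554.0, -400.0, 9.0])]
gear0 [(0.98, [323, 232, 26, 26], [629.0, -127.0, 18.0]), (0.91, [209, 144, 27, 22], [805.0, 174.0, 18.0]), (0.87, [268, 269, 26, 28], [521.0, -18.0, 40.0]), (0.79, [212, 264, 32, 30], [515.0, 104.0, 40.0]), (0.78, [199, 191, 28, 27], [682.0, 175.0, 18.0])]
ring0 [(0.65, [266, 270, 17, 21], [512.0, -14.0, 54.0]), (0.44, [210, 267, 22, 13], 
[... 739 characters left out ...]
12.0, 4.0])]
tray [(0.81, [294, 387, 164, 63], [553.0, 301.0, 4.0])]
gear0 [(0.88, [170, 313, 37, 28], [806.0, 183.0, 17.0]), (0.85, [271, 277, 35, 31], [624.0, 70.0, 39.0]), (0.72, [234, 324, 34, 35], [682.0, 188.0, 17.0]), (0.67, [323, 302, 34, 30], [517.0, 127.0, 39.0]), (0.58, [325, 259, 30, 24], [524.0, 3.0, 38.0])]
ring0 [(0.66, [324, 293, 23, 14], [505.0, 119.0, 53.0]), (0.49, [355, 211, 52, 42], [464.0, -212.0, 4.0]), (0.47, [328, 251, 22, 11], [516.0, -2.0, 52.0])]
loupe [(0.5, [196, 278, 22, 24], [783.0, 93.0, 21.0])]
tweezers [(0.67, [222, 238, 46, 8], [765.0, -52.0, 2.0]), (0.43, [321, 304, 35, 27], [516.0, 128.0, 39.0])]
burbox [(0.68, [244, 173, 44, 47], [762.0, -259.0, 39.0])]
```

View pics/top0.png

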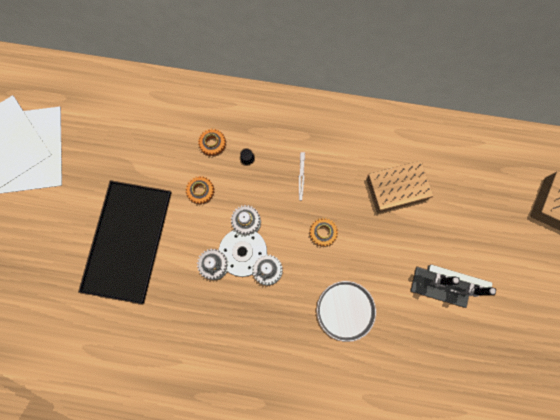

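View pics/side0.png

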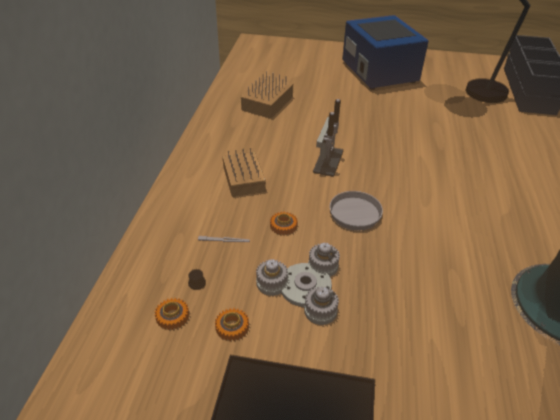

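```bash
cat >> h.py <<'E'
def pose():
    s=sense(); return np.array(s["eef_pos"]),R.from_rotvec(s["orientation"])
def yawR(psi): # tool down, tool x at world angle psi(deg)
    a=np.radians(psi); x=np.array([np.cos(a),np.sin(a),0]); z=np.array([0,0,-1.]); return R.from_matrix(np.stack([x,np.cross(z,x),z],1))
def go(xyz=None,psi=None,frm=None):
    p,r=pose() if frm is None else (np.array(frm[0],float),yawR(frm[1]))
    x=r.as_matrix()[:,0]; print("at",p.round(1),"psi %.1f"%np.degrees(np.arctan2(x[1],x[0])),end=" ")
    t=r
    if psi is not None: t=yawR(psi); print("turn",(r.inv()*t).as_rotvec().round(4),end=" ")
    if xyz is not None: d=t.inv().apply(np.array(xyz)-p); print("then shift",d.round(1),"norm %.0f"%np.linalg.norm(d))
E
python3 -m crank '[[100,[-34,-32,-5],[0,0,0]],[100,[-34,-32,-5],[0,0,0]],[100,[-34,-32,-5],[0,0,0]],[100,[-34,-32,-5],[0,0,0]],[100,[-34,-32,-5],[0,0,0]],[100,[-34,-32,-5],[0,0,0]],[100,[-34,-32,-5],[0,0,0]],[100,[-34,-32,-5],[0,0,0]]]'
python3 -m crank '[[100,[-34,-32,-5],[0,0,0]],[100,[-34,-32,-5],[0,0,0]],[100,[-34,-32,-5],[0,0,0]],[100,[-34,-32,-5],[0,0,0]],[100,[-34,-32,-5],[0,0,0]],[100,[-34,-32,-5],[0,0,0]],[100,[-34,-32,-5],[0,0,0]],[100,[0,0,0],[0,0,0]]]'
python3 - <<'E'
from h import *
go([540,60,300],165)
p=cam("wrist"); print(p["fovy"],p["cx"],p["cy"],np.array(p["world_from_camera"]).round(3).tolist())
cv2.imwrite("pics/w1.png",cv2.resize(p["img"],(800,600)))
for t in("carrier","gear0","ring0","pin0"):
    for o in spotter.masks_of(p,t)[:5]:
        c=cloud(p,o["region"],True); print(t,round(o["conf"],2),[round(float(e)) for e in o["extent"]],np.median(c,0).round().tolist())
E
```

```text
time_s: 2.0
eef_pos: [370.8, 333.8, 271.8]
orientation: [0.405, 3.115, 0.001]
force: [1.1, 0.4, 0.4]
finger_gap: 85.4
grip_force: 0.0
time_s: 2.8
eef_pos: [545.6, 53.3, 307.1]
orientation: [0.414, 3.111, -0.003]
force: [0.2, 0.3, 0.6]
finger_gap: 85.5
grip_force: 0.0
at [545.6  53.3 307.1] psi 164.9 turn [-0.0014  0.0031 -0.0026] then shift [7.2 5.  7.1] norm 11
65.70646984690485 280.50848136005044 206.00989150889538 [[0.262, -0.919, -0.293, 470.916], [0.965, 0.249, 0.081, 73.511], [-0.002, -0.304, 0.953, 448.197], [0.0, 0.0, 0.0, 1.0]]
carrier 0.72 [271, 170, 122, 136] [551.0, 52.0, 14.0]
gear0 0.97 [184, 246, 42, 40] [624.0, -120.0, 17.0]
gear0 0.73 [298, 219, 47, 50] [616.0, 56.0, 39.0]
gear0 0.64 [320, 132, 52, 50] [513.0, 110.0, 39.0]
gear0 0.62 [227, 160, 53, 51] [520.0, -9.0, 39.0]
gear0 0.55 [387, 230, 42, 41] [676.0, 177.0, 17.0]
ring0 0.58 [127, 308, 29, 25] [701.0, -252.0, 16.0]
ring0 0.56 [225, 162, 27, 34] [511.0, -3.0, 53.0]
pin0 0.8 [273, 172, 123, 130] [551.0, 51.0, 14.0]
```

View pics/w1.png

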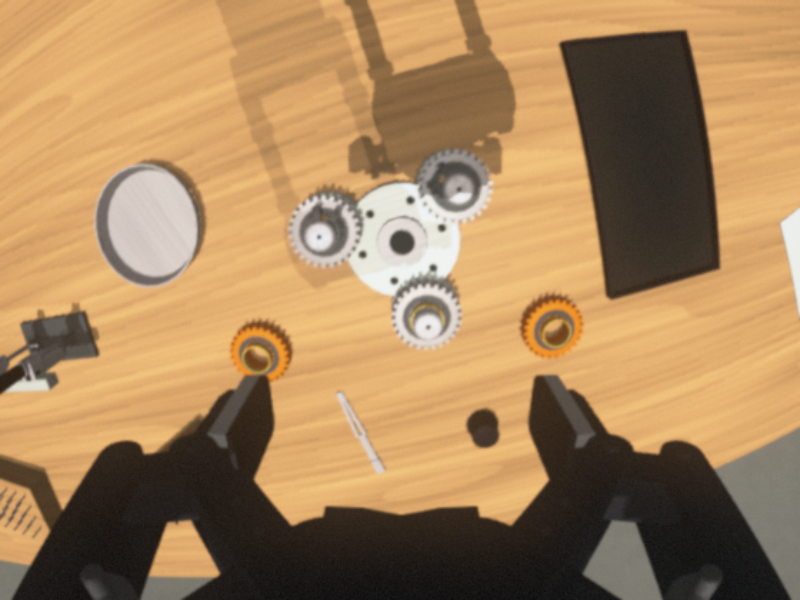

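```bash

python3 -m crank '[[100,[2,-2,39],[0,0,0]],[100,[2,-2,39],[0,0,0]],[100,[2,-2,39],[0,0,0]],[100,[2,-2,39],[0,0,0]],[100,[0,0,0],[0,0,0]]]'
python3 - <<'E'
from h import *
go([540,60,300],165)
p=cam("wrist"); np.save("w2.npy",p,allow_pickle=True)
im=p["img"]; cv2.imwrite("pics/w2.png",cv2.resize(im[20:320,80:480],(800,600),interpolation=cv2.INTER_CUBIC))
for t in("carrier","gear0","ring0"):
    for o in spotter.masks_of(p,t)[:5]:
        c=cloud(p,o["region"],True); print(t,round(o["conf"],2),[round(float(e)) for e in o["extent"]],np.median(c,0).round().tolist())
# pin heads: depth points 61..67
c_all=np.zeros(im.shape[:2]+(3,)); m=p["depth"]>0; c_all[m]=cloud(p,m,True)
h=(abs(c_all[...,2]-64)<3)&m; n,l,st,ce=cv2.connectedComponentsWithStats(h.astype(np.uint8))
for i in range(1,n):
    if st[i,4]>60: q=c_all[l==i]; print("head",st[i,4],ce[i].round(1),q.mean(0).round(1),(q.min(0)+q.max(0))[:2]/2,np.ptp(q,0).round(1))
np.save("c2.npy",c_all)
E
```

```text
time_s: 3.55
eef_pos: [526.9, 53.4, 144.0]
orientation: [-0.4, -3.103, 0.003]
force: [-1.3, -0.2, 0.3]
finger_gap: 85.1
grip_force: 0.0
at [526.9  53.4 144. ] psi 165.3 turn [-0.0038 -0.0122  0.0053] then shift [ -10.9    9.8 -156. ] norm 157
carrier 0.87 [274, 229, 195, 206] [545.0, 52.0, 13.0]
carrier 0.54 [197, 220, 44, 54] [511.0, -4.0, 53.0]
gear0 0.87 [432, 380, 39, 34] [812.0, 179.0, 18.0]
gear0 0.85 [310, 299, 72, 63] [611.0, 58.0, 39.0]
gear0 0.85 [349, 173, 82, 84] [506.0, 107.0, 39.0]
gear0 0.64 [432, 295, 43, 40] [665.0, 190.0, 17.0]
gear0 0.6 [204, 217, 86, 78] [516.0, -5.0, 39.0]
ring0 0.79 [197, 221, 40, 48] [510.0, -4.0, 53.0]
ring0 0.6 [345, 172, 54, 55] [504.0, 103.0, 53.0]
ring0 0.49 [275, 230, 196, 205] [545.0, 52.0, 13.0]
head 975 [352.7 179. ] [513.2 109.7  62.6] [513.51167923 109.88864015] [26.9 26.4  4. ]
head 806 [194.1 229.9] [521.3 -13.3  62.6] [521.63023804 -13.86039523] [26.2 25.6  4.4]
head 572 [312.5 320.2] [624.2  55.2  62.7] [624.63027362  55.16281491] [25.8 26.8  3.7]
```

View pics/w2.png

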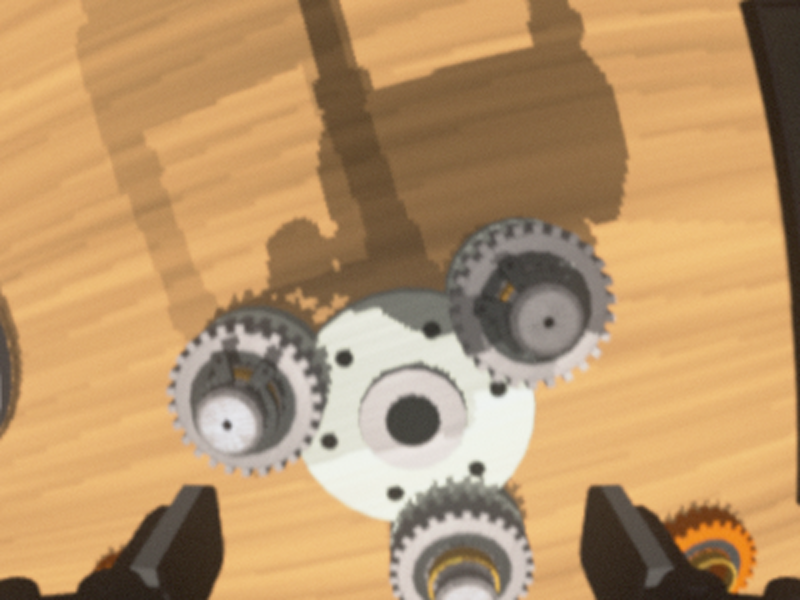

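```bash

python3 - <<'E'
from h import *
c=np.load("c2.npy")
for n,q in(("A",[521.5,-13.6]),("B",[513.4,109.8]),("C",[624.4,55.2])):
    d=c[...,:2]-q; r=np.hypot(d[...,0],d[...,1]); z=c[...,2]; a=np.degrees(np.arctan2(d[...,1],d[...,0]))
    for lo,hi in((19,25),(14.5,17.5)):
        m=(r>lo)&(r<hi)&(z>49)&(z<57); hh,_=np.histogram(a[m],np.arange(-180,181,12)); print(n,lo,m.sum(),np.median(z[m]).round(1) if m.any() else'')
        print(dict((int(k),int(v)) for k,v in zip(range(-174,181,12),hh) if v))
E
```

```text
A 19 141 52.7
{-174: 15, 114: 8, 126: 50, 138: 15, 162: 4, 174: 49}
A 14.5 306 52.7
{-174: 12, -162: 15, -150: 12, -138: 17, -126: 13, -114: 13, -102: 7, -90: 3, -18: 3, -6: 3, 6: 6, 18: 12, 30: 13, 42: 13, 54: 15, 66: 19, 78: 17, 90: 20, 102: 17, 114: 20, 126: 18, 138: 12, 150: 1, 162: 7, 174: 18}
B 19 162 52.7
{-174: 4, -162: 52, -150: 22, -126: 4, -114: 53, -102: 27}
B 14.5 376 52.8
{-174: 17, -162: 19, -150: 12, -138: 2, -126: 7, -114: 18, -102: 20, -90: 17, -78: 15, -66: 15, -54: 18, -42: 16, -30: 11, -18: 11, -6: 5, 6: 4, 18: 4, 30: 4, 42: 2, 54: 3, 66: 6, 78: 11, 90: 14, 102: 19, 114: 16, 126: 16, 138: 18, 150: 18, 162: 18, 174: 20}
C 19 0 
{}
C 14.5 10 49.2
{-162: 1, -126: 1, -114: 2, -78: 1, 66: 1, 78: 1, 114: 1, 150: 1, 174: 1}
```

```bash

python3 -m crank '[[60,[-8,-43,-10],[0,0,0]],[60,[-8,-43,-10],[0,0,0]],[60,[-8,-43,-10],[0,0,0]],[60,[-8,-43,-10],[0,0,0]],[60,[-8,-43,-10],[0,0,0]],[60,[-8,-43,-10],[0,0,0]],[60,[-8,-43,-10],[0,0,0]],[60,[-8,-43,-10],[0,0,0]],[60,[-8,-43,-10],[0,0,0]],[60,[-8,-43,-10],[0,0,0]]]'
python3 -m crank '[[60,[-5,-40,-10],[0,0,0]],[60,[0,0,0],[0,0,-0.14]],[60,[0,0,0],[0,0,0]]]'
python3 - <<'E'
from h import *
go([540,-440,250],173)
p=cam("wrist"); np.save("w3.npy",p,allow_pickle=True)
im=p["img"]; cv2.imwrite("pics/w3.png",cv2.resize(im,(800,600),interpolation=cv2.INTER_CUBIC))
for t in("rack","pick","scriber","pick_tip","clip1","dish"):
    for o in spotter.masks_of(p,t)[:3]:
        c=cloud(p,o["region"],True); print(t,round(o["conf"],2),[round(float(e)) for e in o["extent"]],np.median(c,0).round().tolist())
c_all=np.zeros(im.shape[:2]+(3,)); m=p["depth"]>0; c_all[m]=cloud(p,m,True)
np.save("c3.npy",c_all)
for lo,hi in((172,180),(103,108),(85,102),(27,36)):
    h=(c_all[...,2]>lo)&(c_all[...,2]<hi)&m; n,l,st,ce=cv2.connectedComponentsWithStats(h.astype(np.uint8))
    for i in range(1,n):
        if st[i,4]>12: q=c_all[l==i]; print(lo,st[i,4],ce[i].round(),q.mean(0).round(1),q.min(0).round(1),q.max(0).round(1))
E
```

```text
time_s: 4.75
eef_pos: [501.5, -386.5, 254.7]
orientation: [0.405, 3.11, -0.005]
force: [0.3, 0.3, -0.2]
finger_gap: 51.1
grip_force: 0.0
time_s: 5.05
eef_pos: [495.9, -426.1, 264.0]
orientation: [0.189, 3.131, -0.005]
force: [-0.4, -0.8, -0.6]
finger_gap: 51.1
grip_force: 0.0
at [ 495.9 -426.1  264. ] psi 173.1 turn [-0.0031  0.0047  0.0019] then shift [-45.4  -8.4  14. ] norm 48
rack 0.92 [301, 222, 127, 76] [554.0, -414.0, 8.0]
rack 0.49 [556, 169, 8, 24] [522.0, -27.0, 52.0]
rack 0.47 [502, 293, 7, 49] [758.0, -56.0, 1.0]
pick 0.87 [272, 241, 32, 62] [536.0, -446.0, 144.0]
scriber 0.74 [343, 239, 37, 51] [544.0, -378.0, 130.0]
pick_tip 0.82 [270, 243, 29, 66] [535.0, -446.0, 147.0]
pick_tip 0.32 [379, 329, 82, 86] [709.0, -270.0, 20.0]
clip1 0.67 [303, 224, 130, 77] [554.0, -415.0, 8.0]
dish 0.62 [446, 128, 87, 99] [462.0, -200.0, 3.0]
172 275 [262. 266.] [ 540.1 -446.8  175.7] [ 533.9 -454.5  172.1] [ 548.5 -439.8  178.7]
172 27 [355. 260.] [ 545.3 -372.3  174.7] [ 543.5 -374.5  172.1] [ 547.4 -370.4  176.7]
103 271 [249. 249.] [ 556.1 -467.2  104.7] [ 534.4 -479.1  103.1] [ 568.
[... 691 characters left out ...]
 87.5] [ 570.3 -350.4  101.7]
27 174 [542. 162.] [515.7 -38.8  31.5] [488.7 -48.5  27. ] [551.6 -10.2  35.9]
27 120 [  4. 182.] [ 447.  -860.7   31.1] [ 418.2 -889.9   27.1] [ 475.2 -847.4   35.7]
27 57 [278. 211.] [ 543.2 -435.7   32.6] [ 539.2 -449.    31. ] [ 546.  -424.    35.4]
27 49 [296. 223.] [ 561.8 -416.6   31.5] [ 559.2 -424.6   27.7] [ 571.8 -405.9   35.8]
27 43 [558. 229.] [633.4  24.5  30.1] [619.2  20.7  27.1] [650.3  31.9  34.9]
27 48 [557. 297.] [786.6  75.4  28.5] [772.4  66.9  27.1] [799.6  86.5  30.2]
27 71 [409. 301.] [ 705.4 -262.6   30.6] [ 697.5 -276.8   27.2] [ 711.2 -245.5   35.9]
27 65 [547. 413.] [1269.9  271.9   31.4] [1266.9  217.3   27.1] [1276.1  324.7   36. ]
```

View pics/w3.png

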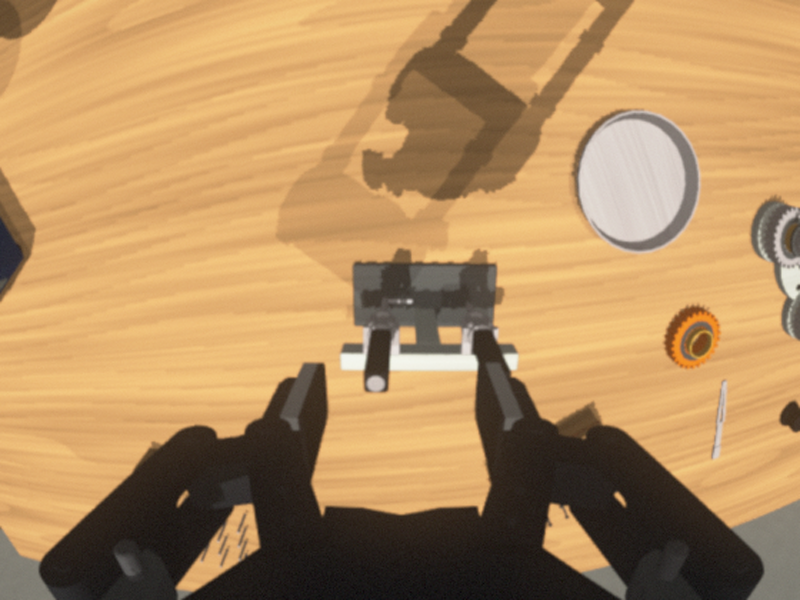

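```bash

python3 -m crank '[[60,[-24,-7.5,0],[0,0,0.01]],[60,[-24,-7.5,0],[0,0,0]],[60,[0,0,35],[0,0,0]],[60,[0,0,35],[0,0,0]],[60,[0,0,35],[0,0,0]],[60,[0,0,35],[0,0,0]],[60,[0,0,2],[0,0,0]],[60,[0,0,0],[0,0,0]]]'
python3 - <<'E'
from h import *
go([541.5,-447,122],172.5); 
p=cam("wrist"); im=p["img"]; cv2.imwrite("pics/w4.png",im[100:400,120:440])
E
```

```text
time_s: 6.2
eef_pos: [540.4, -443.7, 117.4]
orientation: [-0.202, -3.133, -0.003]
force: [0.6, 0.2, 0.7]
finger_gap: 50.9
grip_force: 0.0
at [ 540.4 -443.7  117.4] psi 172.6 turn [ 0.0015 -0.0022  0.0024] then shift [-1.5 -3.2 -4.6] norm 6
```

View pics/w4.png

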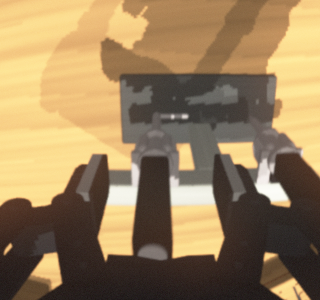

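```bash

python3 -m crank '[[60,[-1.5,-3.2,-4.6],[0,0,0]],[60,[0,0,0],[0,0,0]],[0,[0,0,0],[0,0,0]],[0,[0,0,0],[0,0,0]],[0,[0,0,0],[0,0,0]],[0,[0,0,0],[0,0,0]],[0,[0,0,0],[0,0,0]],[0,[0,0,0],[0,0,0]]]' 90
python3 -m crank '[[0,[0,0,0],[0,0,0]],[0,[0,0,0],[0,0,0]]]'
python3 -c "
from h import *
go([541.5,-447,122],172.5)"
```

```text
time_s: 7.05
eef_pos: [542.1, -447.9, 123.7]
orientation: [0.202, 3.135, -0.0]
force: [-1.3, 2.1, 5.7]
finger_gap: 12.9
grip_force: 87.7
time_s: 7.25
eef_pos: [542.2, -448.0, 123.7]
orientation: [0.202, 3.134, -0.0]
force: [-0.7, 2.1, 4.8]
finger_gap: 13.1
grip_force: 87.6
at [ 542.2 -448.   123.7] psi 172.6 turn [-0.0001  0.0006  0.0021] then shift [0.8 0.9 1.7] norm 2
```

```bash

python3 -m crank '[[0,[4,0,0],[0,0,0]],[0,[4,0,0],[0,0,0]],[0,[4,0,0],[0,0,0]],[0,[6,0,0],[0,0,0]],[0,[10,0,0],[0,0,0]],[0,[20,0,0],[0,0,0]],[0,[20,0,0],[0,0,0]],[0,[0,0,-20],[0,0,0]],[0,[0,0,0],[0,0,0]]]'
python3 - <<'E'
from h import *
go([450,-300,200],112)
p=cam("wrist"); im=p["img"]; cv2.imwrite("pics/w5.png",im[60:400,100:460])
E
```

```text
time_s: 8.15
eef_pos: [473.7, -440.3, 144.5]
orientation: [0.204, 3.134, -0.003]
force: [1.0, -1.4, -0.3]
finger_gap: 12.8
grip_force: 87.4
at [ 473.7 -440.3  144.5] psi 172.6 turn [-1.0000e-03  2.5000e-03  1.0569e+00] then shift [138.9  30.6 -55.5] norm 153
```

View pics/w5.png

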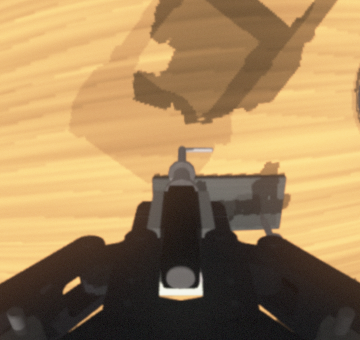

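```bash

python3 -m crank '[[0,[0,0,-7],[0,0,0.134]],[0,[0,0,-7],[0,0,0.134]],[0,[0,0,-7],[0,0,0.134]],[0,[0,0,-7],[0,0,0.134]],[0,[0,0,-7],[0,0,0.134]],[0,[0,0,-7],[0,0,0.134]],[0,[0,0,-7],[0,0,0.134]],[0,[0,0,-7],[0,0,0.134]],[0,[0,0,0],[0,0,0]]]'
python3 - <<'E'
from h import *
go([457.4,88.3,200],111)
p=cam("wrist"); m=p["depth"]>0; c=cloud(p,m,True); e,r=pose(); t=r.inv().apply(c-e)
k=(abs(t[:,0])<25)&(abs(t[:,1])<35)&(t[:,2]>60)&(t[:,2]<130); q=t[k]
for lo in range(60,105,5):
    w=q[(q[:,2]>lo)&(q[:,2]<lo+5)]
    if len(w): print(lo,len(w),w.mean(0).round(1),w.min(0).round(1),w.max(0).round(1))
E
```

```text
time_s: 9.1
eef_pos: [474.7, -439.6, 198.9]
orientation: [1.775, 2.591, -0.001]
force: [0.1, 0.4, 0.1]
finger_gap: 13.1
grip_force: 87.4
at [ 474.7 -439.6  198.9] psi 111.2 turn [0.0001 0.0009 0.0034] then shift [499.  173.   -1.1] norm 528
60 12 [ 2.1  0.4 63.5] [ 1.4 -1.6 62.3] [ 2.8  2.4 64.6]
65 18 [ 1.9  1.  67.4] [ 1.1 -1.7 65.1] [ 2.5  3.1 69.7]
70 17 [ 2.   0.8 72.2] [ 1.  -1.7 70. ] [ 2.6  3.2 74.2]
75 18 [ 1.9  0.5 77.1] [ 1.  -1.7 75.1] [ 2.7  3.3 79.5]
80 18 [ 1.8  1.3 82.6] [ 0.8 -1.8 80.1] [ 2.6  3.4 84.9]
85 28 [ 0.7  7.3 88.5] [-1.6 -1.8 85.5] [ 2.6 23.  90. ]
90 118 [-0.1 12.  91. ] [-2.4 -1.8 90. ] [ 2.6 23.8 93.3]
```

```bash

python3 -m crank '[[0,[41.5,14.4,0],[0,0,0]],[0,[41.5,14.4,0],[0,0,0]],[0,[41.5,14.4,0],[0,0,0]],[0,[41.5,14.4,0],[0,0,0]],[0,[41.5,14.4,0],[0,0,0]],[0,[41.5,14.4,0],[0,0,0]],[0,[41.5,14.4,0],[0,0,0]],[0,[41.5,14.4,0],[0,0,0]],[0,[41.5,14.4,0],[0,0,0]],[0,[41.5,14.4,0],[0,0,0]]]'
python3 -m crank '[[0,[41.5,14.4,0],[0,0,0]],[0,[41.5,14.4,0],[0,0,0]],[0,[0,0,0],[0,0,0]],[0,[0,0,20],[0,0,0]],[0,[0,0,20],[0,0,0]],[0,[0,0,0],[0,0,0]],[0,[0,0,0],[0,0,0]]]'
python3 - <<'E'
from h import *
go([457.4,88.3,136.5],111)
p=cam("wrist"); im=p["img"]; cv2.imwrite("pics/w6.png",cv2.resize(im[60:360,80:480],(800,600),interpolation=cv2.INTER_CUBIC))
c=np.zeros(im.shape[:2]+(3,)); m=p["depth"]>0; c[m]=cloud(p,m,True)
e,r=pose()
for n,g in(("B",[513.4,109.8]),("A",[521.5,-13.6])):
    h=m&(abs(c[...,2]-63)<3)&(np.hypot(c[...,0]-g[0],c[...,1]-g[1])<20); q=c[h]; 
    if h.sum()<30: continue
    ctr=(q.min(0)+q.max(0))/2; print(n,h.sum(),ctr.round(1),np.ptp(q,0).round(1))
    d=c[...,:2]-ctr[:2]; rr=np.hypot(d[...,0],d[...,1]); a=np.degrees(np.arctan2(d[...,1],d[...,0]))
    k=m&(rr>19)&(rr<25.5)&(c[...,2]>50)&(c[...,2]<57); hh,_=np.histogram(a[k],np.arange(-180,181,6)); print(np.median(c[...,2][k]),dict((int(x),int(v)) for x,v in zip(range(-177,181,6),hh) if v))
E
```

```text
time_s: 10.15
eef_pos: [457.8, 1.4, 198.1]
orientation: [-1.77, -2.595, 0.001]
force: [-0.3, 0.3, 0.1]
finger_gap: 12.8
grip_force: 87.5
time_s: 10.85
eef_pos: [454.8, 86.9, 158.2]
orientation: [-1.773, -2.592, 0.002]
force: [0.3, -0.0, -0.5]
finger_gap: 12.8
grip_force: 87.6
at [454.8  86.9 158.2] psi 111.3 turn [-0.002  -0.0002  0.0044] then shift [ 0.4  2.9 21.7] norm 22
B 823 [513.6 110.5  62.4] [26.6 26.7  4.8]
52.73406141080771 {-165: 25, -159: 22, -153: 19, -123: 8, -117: 25, -111: 17, -105: 18}
```

View pics/w6.png

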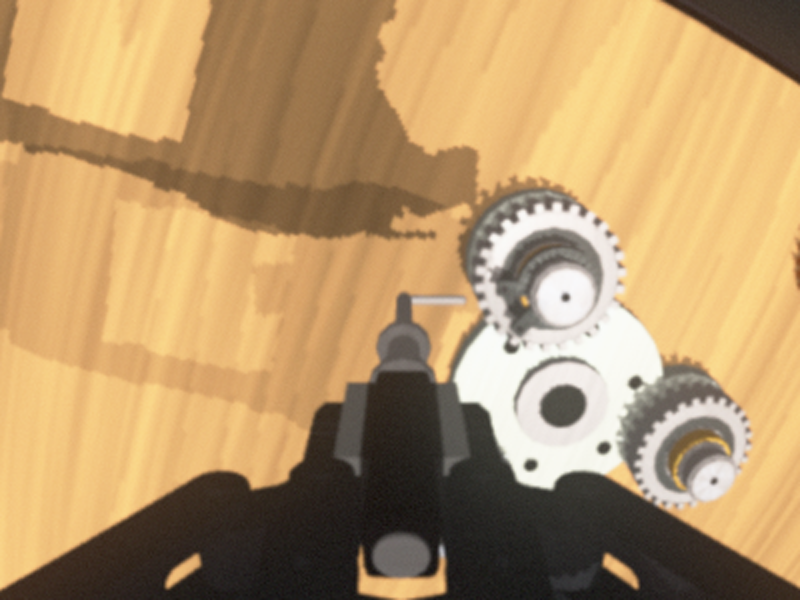

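```bash

python3 -m crank '[[0,[0.6,0,12],[0,0,0]],[0,[0,0,9.7],[0,0,0]],[0,[0,0,0],[0,0,0]],[0,[0,5,0],[0,0,0]],[0,[0,5,0],[0,0,0]],[0,[0,5,0],[0,0,0]],[0,[0,5,0],[0,0,0]],[0,[0,0,0],[0,0,0]],[0,[0,0,0],[0,0,0]]]'
python3 - <<'E'
from h import *
go([473.4,94.7,136.5],111)
p=cam("wrist"); im=p["img"]; cv2.imwrite("pics/w7.png",cv2.resize(im[140:290,200:400],(800,600),interpolation=cv2.INTER_CUBIC))
E
```

```text
time_s: 11.8
eef_pos: [474.1, 95.4, 137.2]
orientation: [-1.775, -2.592, 0.0]
force: [0.0, 0.1, -1.1]
finger_gap: 12.6
grip_force: 87.6
at [474.1  95.4 137.2] psi 111.2 turn [-0.0001  0.      0.0037] then shift [-0.4 -0.9  0.7] norm 1
```

View pics/w7.png

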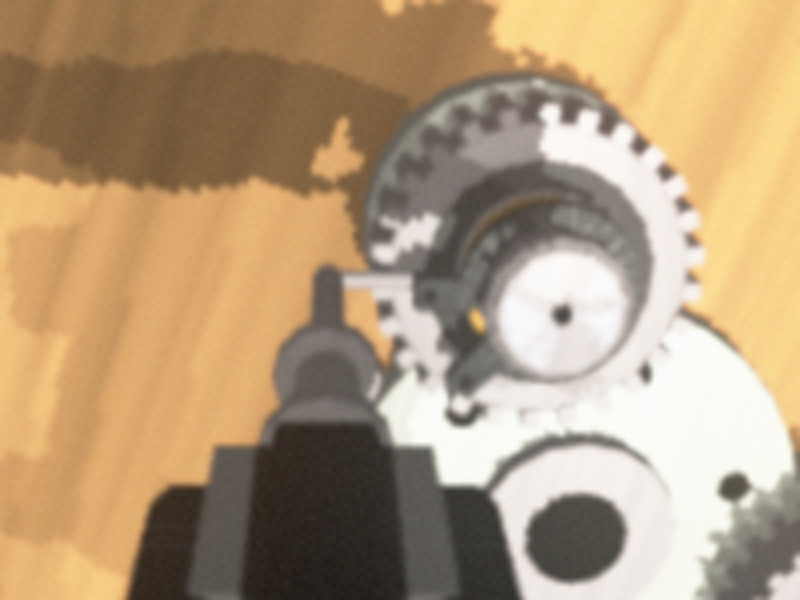

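```bash

python3 -m crank '[[0,[0,0,-2],[0,0,0]],[0,[0,0,-2],[0,0,0]],[0,[0,0,-2],[0,0,0]],[0,[0,0,-2],[0,0,0]],[0,[0,0,-2],[0,0,0]],[0,[0,0,0],[0,0,0]]]'
python3 -m crank '[[0,[0,0,-2],[0,0,0]],[0,[0,0,-2],[0,0,0]],[0,[0,0,-2],[0,0,0]],[0,[0,0,0],[0,0,0]],[0,[0,0,0],[0,0,0]]]'
python3 - <<'E'
from h import *
go([473.4,94.7,136.5],111)
p=cam("wrist"); im=p["img"]; cv2.imwrite("pics/w8.png",cv2.resize(im[140:290,200:400],(800,600),interpolation=cv2.INTER_CUBIC))
c=cloud(p,p["depth"]>0,True); d=c[:,:2]-[513.5,110.1]; rr=np.hypot(*d.T); a=np.degrees(np.arctan2(d[:,1],d[:,0]))
for t in(-159,-111):
    k=(abs(a-t)<8)&(rr>18)&(rr<26)&(c[:,2]>48); print(t,k.sum(),np.percentile(c[k,2],[10,50,90]).round(1))
E
```

```text
time_s: 12.45
eef_pos: [473.9, 95.3, 147.4]
orientation: [1.775, 2.592, 0.0]
force: [-0.6, -0.1, -1.5]
finger_gap: 12.5
grip_force: 87.7
time_s: 12.95
eef_pos: [474.2, 95.4, 153.6]
orientation: [1.775, 2.592, 0.001]
force: [-0.4, 0.3, -1.3]
finger_gap: 12.6
grip_force: 87.9
at [474.2  95.4 153.6] psi 111.2 turn [0.0007 0.0002 0.0035] then shift [-0.3 -1.  17.1] norm 17
-159 84 [61.9 66.8 68.1]
-111 56 [64.  65.5 66.7]
```

```bash

python3 -m crank '[[0,[0,0,2],[0,0,0]],[0,[0,0,2],[0,0,0]],[0,[0,0,1],[0,0,0]],[0,[0,-6,0],[0,0,0]],[0,[0,-10,0],[0,0,0]],[0,[0,-10,0],[0,0,0]],[0,[0,0,0],[0,0,0]],[0,[0,0,-20],[0,0,0]],[0,[0,0,-25],[0,0,0]],[0,[0,0,0],[0,0,0]]]'
python3 - <<'E'
from h import *
a=np.radians(175.5); g=np.array([521.5,-13.6]); pre=g+62*np.array([np.cos(a),np.sin(a)]); print(pre)
go([*pre,197],85.5)
p=cam("wrist"); im=p["img"]
c=cloud(p,p["depth"]>0,True); d=c[:,:2]-[513.5,110.1]; rr=np.hypot(*d.T); a=np.degrees(np.arctan2(d[:,1],d[:,0]))
for t in(-159,-111):
    k=(abs(a-t)<8)&(rr>18)&(rr<26)&(c[:,2]>48); print(t,k.sum(),np.percentile(c[k,2],[10,50,90]).round(1))
E
```

```text
time_s: 14.0
eef_pos: [452.3, 86.2, 197.0]
orientation: [1.772, 2.587, 0.008]
force: [0.3, -0.3, 0.6]
finger_gap: 12.8
grip_force: 88.0
[459.69112531  -8.73553606]
at [452.3  86.2 197. ] psi 111.2 turn [7.700e-03 1.000e-04 4.484e-01] then shift [-94.1  14.8  -0. ] norm 95
-159 392 [ 68.7 273.8 288.4]
-111 41 [63.7 65.6 66.7]
```

```bash

python3 -m crank '[[0,[0,0,0],[0,0,0.148]],[0,[0,0,0],[0,0,0.148]],[0,[0,0,0],[0,0,0.148]],[0,[-31,5,0],[0,0,0]],[0,[-31,5,0],[0,0,0]],[0,[-31,5,0],[0,0,0]],[0,[0,0,20],[0,0,0]],[0,[0,0,20],[0,0,0]],[0,[0,0,0],[0,0,0]],[0,[0,0,0],[0,0,0]]]'
python3 - <<'E'
from h import *
p=cam("wrist"); im=p["img"]
c=cloud(p,p["depth"]>0,True)
g=np.array([521.5,-13.6])
h=(abs(c[:,2]-63)<3)&(np.hypot(c[:,0]-g[0],c[:,1]-g[1])<20); q=c[h]; ctr=(q.min(0)+q.max(0))/2; print(h.sum(),ctr.round(1),np.ptp(q,0).round(1))
d=c[:,:2]-ctr[:2]; rr=np.hypot(*d.T); a=np.degrees(np.arctan2(d[:,1],d[:,0]))%360
k=(rr>19)&(rr<25.5)&(c[:,2]>50)&(c[:,2]<57)
for lo,hi in((105,150),(155,200)):
    w=k&(a>lo)&(a<hi); print(w.sum(),a[w].mean().round(1),np.percentile(a[w],[5,95]).round(1))
a=np.radians(175.5); pre=g+62*np.array([np.cos(a),np.sin(a)])
go([*pre,137],85.5)
E
```

```text
time_s: 15.05
eef_pos: [456.7, -7.9, 152.1]
orientation: [-2.301, -2.136, 0.003]
force: [0.3, 0.4, -0.1]
finger_gap: 12.7
grip_force: 88.1
856 [521.9 -14.   62.2] [27.1 26.4  4.4]
78 127.7 [119.3 136.2]
68 173.9 [167.1 181.3]
at [457.6  -7.8 153.1] psi 85.8 turn [-0.0005 -0.      0.0048] then shift [-0.8  2.1 16.1] norm 16
```

```bash

python3 -m crank '[[0,[-0.4,0,8],[0,0,0]],[0,[0,0,7.5],[0,0,0]],[0,[0,0,0],[0,0,0]],[0,[0,5.4,0],[0,0,0]],[0,[0,5.4,0],[0,0,0]],[0,[0,5.4,0],[0,0,0]],[0,[0,5,0],[0,0,0]],[0,[0,0,0],[0,0,0]],[0,[0,0,0],[0,0,0]]]'
python3 - <<'E'
from h import *
go([478.9,-10.3,137],85.5)
p=cam("wrist"); im=p["img"]; cv2.imwrite("pics/w9.png",cv2.resize(im[140:290,200:400],(800,600),interpolation=cv2.INTER_CUBIC))
E
```

```text
time_s: 16.0
eef_pos: [479.0, -9.9, 137.7]
orientation: [-2.302, -2.138, 0.0]
force: [-0.4, -0.1, -0.2]
finger_gap: 12.4
grip_force: 88.1
at [479.   -9.9 137.7] psi 85.8 turn [-0.0003  0.      0.0045] then shift [-0.4 -0.   0.7] norm 1
```

View pics/w9.png

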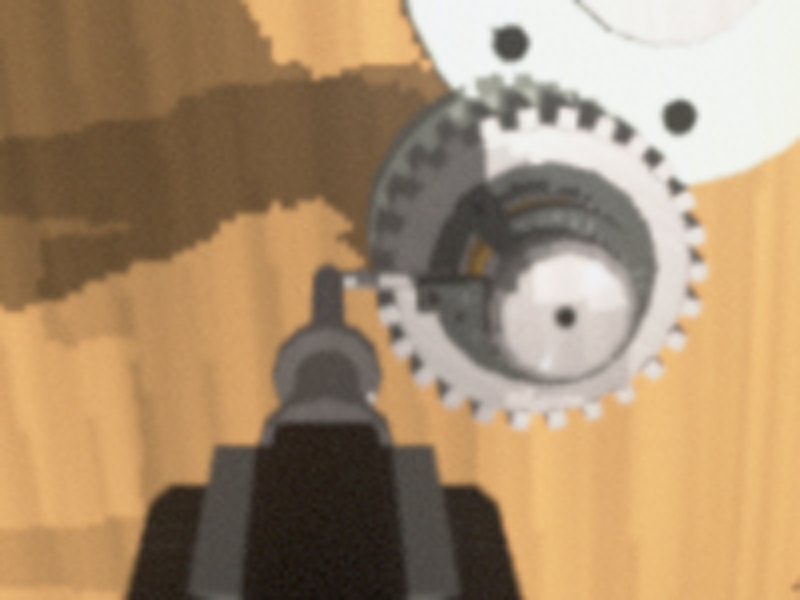

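```bash

python3 - <<'E'
from h import *
p=cam("wrist"); c=cloud(p,p["depth"]>0,True); e,r=pose(); t=r.inv().apply(c-e)
for lo,hi in((82,86),(88,93)):
  for y in range(2,30,3):
    k=(t[:,2]>lo)&(t[:,2]<hi)&(abs(t[:,0])<12)&(t[:,1]>y)&(t[:,1]<y+3); q=t[k]
    if k.sum(): print(lo,y,k.sum(),q[:,0].min().round(1),q[:,0].max().round(1),q[:,2].mean().round(1))
E
```

```text
82 2 3 1.3 2.2 84.1
82 17 25 -3.5 2.3 85.0
82 20 31 -3.5 2.2 85.0
82 23 34 -3.5 2.8 85.0
82 26 55 -9.3 12.0 84.8
82 29 72 -12.0 11.5 84.5
88 2 10 -1.7 2.3 91.0
88 5 17 -1.8 1.6 91.5
88 8 19 -2.0 1.9 91.1
88 11 19 -1.9 2.0 91.3
88 14 20 -1.6 1.8 91.2
88 17 11 -0.4 1.9 91.0
88 20 5 1.1 1.7 91.8
88 23 1 1.4 1.4 92.3
88 26 7 1.8 4.4 90.7
88 29 28 1.9 7.2 89.5
```

```bash

python3 -m crank '[[0,[0,0,-2],[0,0,0]],[0,[0,0,-2],[0,0,0]],[0,[0,0,-2],[0,0,0]],[0,[0,0,-2],[0,0,0]],[0,[0,0,-2],[0,0,0]],[0,[0,0,-2],[0,0,0]],[0,[0,0,-2],[0,0,0]],[0,[0,0,-2],[0,0,0]],[0,[0,0,0],[0,0,0]],[0,[0,0,0],[0,0,0]]]'
cat > chk.py <<'E'
from h import *
import sys
p=cam("wrist"); c=cloud(p,p["depth"]>0,True); g=np.array(eval(sys.argv[1])); d=c[:,:2]-g; rr=np.hypot(*d.T); a=np.degrees(np.arctan2(d[:,1],d[:,0]))%360
for t in eval(sys.argv[2]):
    k=(abs(a-t)<8)&(rr>18)&(rr<26)&(c[:,2]>48)&(c[:,2]<85); print(t,k.sum(),np.percentile(c[k,2],[10,50,90]).round(1) if k.any() else '')
E
python3 chk.py [521.8,-13.8] [127,175]
python3 -m crank '[[0,[0,0,2],[0,0,0]],[0,[0,0,2],[0,0,0]],[0,[0,0,1],[0,0,0]],[0,[0,-6,0],[0,0,0]],[0,[0,-10,0],[0,0,0]],[0,[0,-10,0],[0,0,0]],[0,[0,0,0],[0,0,0]],[0,[0,0,-20],[0,0,0]],[0,[0,0,-25],[0,0,0]],[0,[0,0,0],[0,0,0]]]'
python3 chk.py [521.8,-13.8] [127,175]
python3 -c "
from h import *
go([473.5,-439.2,200],172.5)"
```

```text
time_s: 17.1
eef_pos: [479.3, -9.9, 154.2]
orientation: [2.301, 2.137, 0.001]
force: [0.7, 0.8, -0.9]
finger_gap: 12.6
grip_force: 88.1
127 57 [64.9 66.8 68.2]
175 78 [62.9 67.3 68.5]
time_s: 18.15
eef_pos: [455.6, -8.2, 197.5]
orientation: [2.298, 2.134, 0.008]
force: [0.1, -0.6, -0.4]
finger_gap: 12.5
grip_force: 88.0
127 47 [65.1 66.5 67.8]
175 43 [65.8 67.9 68.8]
at [454.5  -8.1 195.7] psi 85.8 turn [ 0.004   0.0037 -1.5139] then shift [ -75.1 -424.9   -4.3] norm 432
```

```bash

python3 -m crank '[[0,[0,0,0],[0,0,-0.149]],[0,[0,0,0],[0,0,-0.149]],[0,[0,0,0],[0,0,-0.149]],[0,[0,0,0],[0,0,-0.149]],[0,[0,0,0],[0,0,-0.149]],[0,[0,0,0],[0,0,-0.149]],[0,[0,0,0],[0,0,-0.149]],[0,[0,0,0],[0,0,-0.149]],[0,[0,0,0],[0,0,-0.149]],[0,[0,0,0],[0,0,-0.149]]]'
python3 -m crank '[[0,[0,0,0],[0,0,-0.025]],[0,[-8.3,-47,0],[0,0,0]],[0,[-8.3,-47,0],[0,0,0]],[0,[-8.3,-47,0],[0,0,0]],[0,[-8.3,-47,0],[0,0,0]],[0,[-8.3,-47,0],[0,0,0]],[0,[-8.3,-47,0],[0,0,0]],[0,[-8.3,-47,0],[0,0,0]],[0,[-8.3,-47,0],[0,0,0]],[0,[-8.3,-47,0],[0,0,0]]]'
python3 -m crank '[[0,[0,0,0],[0,0,0]],[0,[0,0,0],[0,0,0]]]'
python3 - <<'E'
from h import *
go([474.8,-439.2,125],172.6)
p=cam("wrist"); m=p["depth"]>0; c=cloud(p,m,True)
k=(c[:,2]>85)&(c[:,2]<102)&(c[:,0]>550)&(c[:,0]<575)&(c[:,1]<-345)&(c[:,1]>-480); q=c[k]; print(k.sum(),np.polyfit(q[:,1]+447,q[:,0],1))
k=(c[:,2]>158)&(c[:,0]>535)&(c[:,0]<560)&(c[:,1]<-345)&(c[:,1]>-400); print("scriber",c[k].mean(0))
E
```

```text
time_s: 19.2
eef_pos: [452.0, -7.9, 192.1]
orientation: [-0.233, -3.131, -0.0]
force: [0.0, 0.1, -0.6]
finger_gap: 12.9
grip_force: 88.1
time_s: 20.2
eef_pos: [471.6, -438.8, 192.4]
orientation: [-0.209, -3.134, -0.002]
force: [0.6, -0.1, -0.4]
finger_gap: 12.8
grip_force: 88.1
time_s: 20.4
eef_pos: [471.4, -437.7, 192.0]
orientation: [-0.21, -3.133, -0.003]
force: [0.2, 0.6, -0.0]
finger_gap: 12.9
grip_force: 88.3
at [ 471.4 -437.7  192. ] psi 172.3 turn [ 0.0018 -0.0019 -0.005 ] then shift [-3.6 -1.1 67. ] norm 67
155 [1.52304325e-01 5.54453598e+02]
scriber [ 547.91285545 -376.72225713  176.38331425]
```

```bash

python3 -m crank '[[0,[-1,-1.1,25],[0,0,-0.005]],[0,[0,0,25],[0,0,0]],[0,[0,0,17],[0,0,0]],[0,[-15,0,0],[0,0,0]],[0,[-15,0,0],[0,0,0]],[0,[-10,0,0],[0,0,0]],[0,[0,0,0],[0,0,0]],[0,[0,0,0],[0,0,0]]]'
python3 - <<'E'
from h import *
go([542.2,-448,124.7],172.6); go([542.2,-448,124.7],172.6)
E
```

```text
time_s: 21.25
eef_pos: [513.9, -443.7, 127.8]
orientation: [0.195, 3.134, -0.002]
force: [-0.7, -0.5, -1.1]
finger_gap: 12.8
grip_force: 88.3
at [ 513.9 -443.7  127.8] psi 172.9 turn [-0.0011  0.0012  0.0051] then shift [-28.6  -0.6   3.1] norm 29
at [ 513.9 -443.7  127.8] psi 172.9 turn [-0.0011  0.0012  0.0051] then shift [-28.6  -0.6   3.1] norm 29
```

```bash

python3 -m crank '[[0,[0,-0.6,2.6],[0,0,0.005]],[0,[-5,0,0],[0,0,0]],[0,[-5,0,0],[0,0,0]],[0,[-5,0,0],[0,0,0]],[0,[-5,0,0],[0,0,0]],[0,[-5,0,0],[0,0,0]],[0,[-4,0,0],[0,0,0]],[0,[-2,0,0],[0,0,0]],[0,[0,0,0],[0,0,0]],[0,[0,0,0],[0,0,0]]]'
python3 - <<'E'
from h import *
go([542.2,-448,124.7],172.6); print(sense()["force"])
E
```

```text
time_s: 22.25
eef_pos: [542.5, -447.5, 123.9]
orientation: [-0.203, -3.133, -0.001]
force: [-5.8, 2.4, 1.3]
finger_gap: 12.8
grip_force: 88.6
at [ 542.5 -447.5  123.9] psi 172.6 turn [ 0.0008 -0.0025 -0.0004] then shift [ 0.2 -0.5 -0.8] norm 1
[-5.76030361  2.36740713  1.34323003]
```

```bash

python3 -m crank '[[0,[1,0,0],[0,0,0]],[60,[0,0,0],[0,0,0]],[60,[0,0,0],[0,0,0]],[60,[0,0,0],[0,0,0]],[60,[0,0,0],[0,0,0]],[60,[0,0,-20],[0,0,0]],[60,[0,0,-35],[0,0,0]],[60,[0,0,-35],[0,0,0]],[60,[20,0,-30],[0,0,0]],[60,[30,0,0],[0,0,0]]]'
python3 - <<'E'
from h import *
p=cam("wrist"); m=p["depth"]>0; c=cloud(p,m,True); cv2.imwrite("pics/w10.png",p["img"][120:320,160:440])
k=(c[:,2]>172)&(c[:,2]<180)&(c[:,0]>520)&(c[:,0]<560)&(c[:,1]<-425)&(c[:,1]>-470); q=c[k]; print(k.sum(),q.mean(0),q.min(0),q.max(0))
for n,g,a in(("A",[521.8,-13.8],151.5),("B",[513.5,110.1],-135)):
    r=np.radians(a); print(n,np.array(g)+24*np.array([np.cos(r),np.sin(r)]),a); go([*(np.array(g)+24*np.array([np.cos(r),np.sin(r)])),190],a)
E
```

```text
time_s: 23.25
eef_pos: [496.2, -443.7, 251.0]
orientation: [0.201, 3.126, -0.012]
force: [-0.7, 0.2, 0.4]
finger_gap: 51.2
grip_force: 0.0
310 [ 539.99851909 -447.04365574  175.69293154] [ 533.42641606 -454.48733981  172.02682401] [ 548.09873401 -439.55417466  178.83707653]
A [500.7083893   -2.34818975] 151.5
at [ 490.  -442.1  248.2] psi 172.6 turn [-0.0036  0.0022  0.3676] then shift [200.4 391.6  58.2] norm 444
B [496.52943725  93.12943725] -135
at [ 490.  -442.1  248.2] psi 172.6 turn [-4.300e-03 -4.000e-04 -9.153e-01] then shift [-383.1  373.9   58.2] norm 538
```

View pics/w10.png

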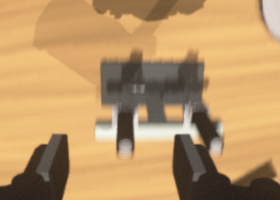

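```bash

python3 -m crank '[[55,[22.2,43.5,0],[0,0,0.1225]],[55,[22.2,43.5,0],[0,0,0.1225]],[55,[22.2,43.5,0],[0,0,0.1225]],[55,[22.2,43.5,10],[0,0,0]],[55,[22.2,43.5,10],[0,0,0]],[55,[22.2,43.5,10],[0,0,0]],[55,[22.2,43.5,10],[0,0,0]],[55,[22.2,43.5,10],[0,0,0]],[55,[22.2,43.5,10],[0,0,0]],[55,[0,0,0],[0,0,0]]]'
cat > ring.py <<'E'
from h import *
import sys
g=np.array(eval(sys.argv[1])); a0=float(sys.argv[2]); zt=float(sys.argv[3]); R0=float(sys.argv[4])
p=cam("wrist"); c=cloud(p,p["depth"]>0,True); d=c[:,:2]-g; rr=np.hypot(*d.T); a=(np.degrees(np.arctan2(d[:,1],d[:,0]))-a0+180)%360-180
k=(rr>19)&(rr<28)&(c[:,2]>52)&(c[:,2]<72)&(abs(a)<60)
for s in(-1,1):
    w=k&(a*s>0); print("lug",w.sum(),"ang",a[w].mean().round(1),"r",np.percentile(rr[w],[2,98]).round(1),"z",np.percentile(c[w,2],[5,50,95]).round(1))
r=np.radians(a0); go([*(g+R0*np.array([np.cos(r),np.sin(r)])),zt],a0)
E
python3 ring.py [521.8,-13.8] 151.5 47 23
```

```text
time_s: 24.3
eef_pos: [467.1, -0.7, 182.5]
orientation: [-0.762, -3.045, -0.003]
force: [-0.4, -0.4, -0.1]
finger_gap: 47.1
grip_force: 0.0
lug 57 ang -27.0 r [19.2 24.6] z [64.2 66.6 67.8]
lug 54 ang 23.4 r [19.4 24.6] z [65.2 67.5 69.2]
at [467.8  -3.3 183.2] psi 151.8 turn [-0.0004 -0.0014  0.0059] then shift [-29.5  16.5 136.2] norm 140
```

```bash

python3 -m crank '[[55,[-29.5,16.5,0],[0,0,0]],[55,[0,0,30],[0,0,0]],[55,[0,0,30],[0,0,0]],[55,[0,0,30],[0,0,0]],[55,[0,0,0],[0,0,0]],[55,[0,0,0],[0,0,0]]]'
python3 ring.py [521.8,-13.8] 150 47 22.5
```

```text
time_s: 24.95
eef_pos: [502.3, -6.8, 94.2]
orientation: [-0.775, -3.044, 0.001]
force: [0.6, -0.4, -0.1]
finger_gap: 46.7
grip_force: 0.0
lug 121 ang -25.7 r [19.3 24.5] z [64.4 66.4 67.5]
lug 121 ang 24.9 r [19.2 24.4] z [65.6 67.5 68.8]
at [503.5  -6.6  95.4] psi 151.4 turn [0.0006 0.0017 0.0251] then shift [ 3.1  2.9 48.4] norm 49
```

```bash

python3 -m crank '[[55,[2.8,3,0],[0,0,0.025]],[55,[0,0,25],[0,0,0]],[55,[0,0,20],[0,0,0]],[55,[0,0,3],[0,0,0]],[55,[0,0,0],[0,0,0]],[0,[0,0,0],[0,0,0]],[0,[0,0,0],[0,0,0]],[0,[0,0,0],[0,0,0]],[0,[0,0,0],[0,0,0]],[0,[0,0,0],[0,0,0]]]' 50
python3 -c "
from h import *
go([502.3,-2.6,47],150); go([502.3,-2.6,47],150); print(sense()['force'])
p=cam('wrist'); cv2.imwrite('pics/w11.png',cv2.resize(p['img'][150:350,160:420],(780,600)))"
```

```text
time_s: 26.0
eef_pos: [502.2, -1.9, 46.9]
orientation: [0.811, 3.033, 0.0]
force: [0.2, -2.0, 3.0]
finger_gap: 21.9
grip_force: 48.5
at [502.2  -1.9  46.9] psi 150.1 turn [0.0006 0.0018 0.0014] then shift [-0.5 -0.6 -0.1] norm 1
at [502.2  -1.9  46.9] psi 150.1 turn [0.0006 0.0018 0.0014] then shift [-0.5 -0.6 -0.1] norm 1
[ 0.22016011 -2.04296441  3.00444153]
```

View pics/w11.png

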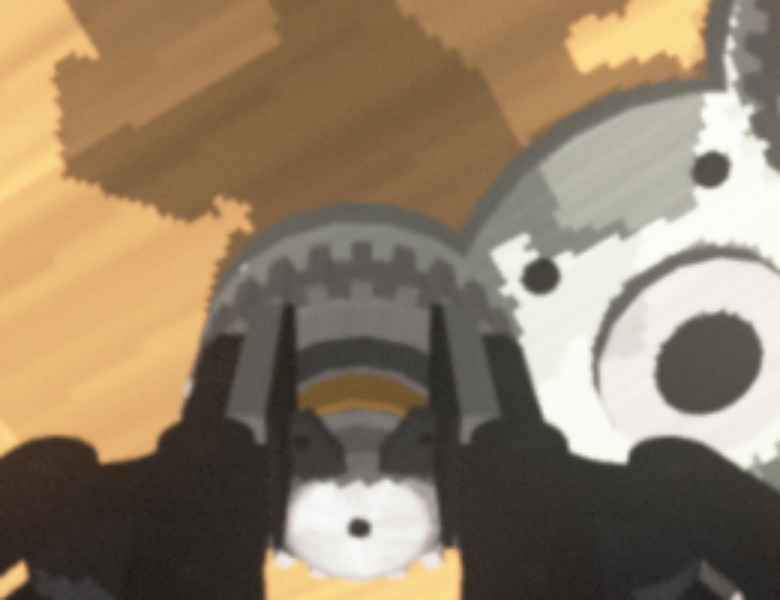

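```bash

python3 -m crank '[[0,[0,0,-4],[0,0,0]],[0,[0,0,-4],[0,0,0]],[0,[0,0,-6],[0,0,0]],[0,[0,0,-10],[0,0,0]],[0,[0,0,-20],[0,0,0]],[0,[0,0,-30],[0,0,0]],[0,[0,0,-30],[0,0,0]],[0,[0,0,0],[0,0,0]]]'
python3 -c "
from h import *
p=cam('wrist'); cv2.imwrite('pics/w12.png',p['img'][150:350,160:420])
t=cam('top'); o=spotter.masks_of(t,'dish')[0]; c=cloud(t,o['region']); q=c[c[:,2]>14]; print(o['conf'],o['extent'],(c.min(0)+c.max(0))/2,np.ptp(c,0), cv2.minEnclosingCircle(c[:,:2].astype(np.float32)))
go([462,-206,200],150)"
```

```text
time_s: 26.85
eef_pos: [504.2, -1.5, 154.9]
orientation: [0.809, 3.028, 0.003]
force: [0.2, -0.6, 0.2]
finger_gap: 21.7
grip_force: 50.6
0.69 [346.8, 311.3, 58.5, 61.2] [ 462.80459919 -202.93005298   11.9967626 ] [130.39681074 130.20503194  28.29492192] ((462.143310546875, -205.20318603515625), 67.7298583984375)
at [500.5  -1.4 149.6] psi 150.1 turn [-0.0003 -0.0012  0.0015] then shift [ -68.9 -196.5  -50.4] norm 214
```

View pics/w12.png

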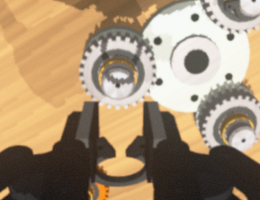

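```bash

python3 -m crank '[[0,[-13.8,-39,0],[0,0,0]],[0,[-13.8,-39,0],[0,0,0]],[0,[-13.8,-39,0],[0,0,0]],[0,[-13.8,-39,0],[0,0,0]],[0,[-13.8,-39,0],[0,0,0]],[0,[0,0,35],[0,0,0]],[0,[0,0,35],[0,0,0]],[0,[0,0,35],[0,0,0]],[0,[0,0,0],[0,0,0]],[0,[0,0,0],[0,0,0]]]'
python3 -c "
from h import *
go([462.5,-204,11],150);go([462.5,-204,11],150)
t=cam('top'); o=spotter.masks_of(t,'tray')[0]; c=cloud(t,o['region']); print(o['conf'],cv2.minAreaRect(c[:,:2].astype(np.float32)),c[:,2].mean())"
```

```text
time_s: 28.0
eef_pos: [462.1, -204.2, 43.6]
orientation: [-0.81, -3.031, -0.002]
force: [0.4, -0.8, 0.3]
finger_gap: 21.8
grip_force: 50.6
at [ 462.1 -204.2   43.6] psi 150.1 turn [-0.0002 -0.0047  0.0014] then shift [-0.2  0.3 32.6] norm 33
at [ 462.1 -204.2   43.6] psi 150.1 turn [-0.0002 -0.0047  0.0014] then shift [-0.2  0.3 32.6] norm 33
0.63 ((537.5281372070312, 324.724853515625), (150.9221954345703, 275.92919921875), 89.44898986816406) 5.422939937519294
```

```bash

python3 -m crank '[[0,[0,0,16],[0,0,0]],[0,[0,0,12],[0,0,0]],[0,[0,0,4],[0,0,0]],[0,[0,0,0],[0,0,0]],[42,[0,0,0],[0,0,0]],[42,[0,0,0],[0,0,0]],[42,[0,0,0],[0,0,0]],[42,[0,0,-20],[0,0,0]],[42,[0,0,-40],[0,0,0]],[42,[0,0,-40],[0,0,0]]]'
python3 -c "
from h import *
t=cam('wrist'); c=cloud(t,t['depth']>0,True)
k=(np.hypot(c[:,0]-462,c[:,1]+204)<58)&(c[:,2]<40); q=c[k]; w=t['img'][t['depth']>0][k].mean(1); z=q[w<90]; print(k.sum(),len(z),z.mean(0),z.min(0),z.max(0),np.median(q[:,2]))
import math
r=np.radians(-135); g=np.array([513.5,110.1])+22.5*np.array([np.cos(r),np.sin(r)]); print(g); go([*g,150],45)"
```

```text
time_s: 29.1
eef_pos: [462.9, -204.7, 113.5]
orientation: [-0.811, -3.033, -0.001]
force: [1.3, -0.0, -0.4]
finger_gap: 35.4
grip_force: 0.0
15046 11 [ 465.20939431 -207.70975809    7.50609317] [ 459.61673373 -215.87551487    6.21460218] [ 471.29073052 -198.19803298    9.55825874] 2.85000448329572
[497.59009742  94.19009742]
at [ 467.9 -207.1  121.6] psi 150.1 turn [0.01   0.0068 1.834 ] then shift [ 234.  -192.1  -28.4] norm 304
```

```bash

python3 -m crank '[[55,[0,0,-8],[0,0,0.141]],[55,[0,0,-8],[0,0,0.141]],[55,[0,0,-8],[0,0,0.141]],[55,[0,0,-8],[0,0,0.141]],[55,[0,0,-8],[0,0,0.141]],[55,[0,0,0],[0,0,0.141]],[55,[0,0,0],[0,0,0.141]],[55,[0,0,0],[0,0,0.141]],[55,[0,0,0],[0,0,0.141]],[55,[0,0,0],[0,0,0.141]]]'
python3 -m crank '[[55,[0,0,0],[0,0,0.141]],[55,[0,0,0],[0,0,0.141]],[55,[0,0,0],[0,0,0.141]],[55,[33.4,-27.4,0],[0,0,0]],[55,[33.4,-27.4,0],[0,0,0]],[55,[33.4,-27.4,0],[0,0,0]],[55,[33.4,-27.4,0],[0,0,0]],[55,[33.4,-27.4,0],[0,0,0]],[55,[33.4,-27.4,0],[0,0,0]],[55,[33.4,-27.4,0],[0,0,0]]]'
python3 -m crank '[[55,[0,0,0],[0,0,0]],[55,[0,0,0],[0,0,0]]]'
python3 -c "
from h import *
go([497.6,94.2,47],45)
p=cam('wrist'); c=cloud(p,p['depth']>0,True); g=np.array([513.5,110.1]); d=c[:,:2]-g; rr=np.hypot(*d.T); a=(np.degrees(np.arctan2(d[:,1],d[:,0]))+135+180)%360-180
k=(rr>19)&(rr<28)&(c[:,2]>52)&(c[:,2]<72)&(abs(a)<60)
for s in(-1,1):
    w=k&(a*s>0); print(w.sum(),a[w].mean(),np.percentile(c[w,2],[5,50,95]) if w.any() else '')
t=cam('top'); c=cloud(t,t['depth']>0); k=(np.hypot(c[:,0]-462,c[:,1]+204)<52); q=c[k]; b=t['img'][t['depth']>0][k].mean(1); print(k.sum(),q[b<110].mean(0),(b<110).sum(),np.median(q[:,2]),q[b<110].max(0),q[b<110].min(0))
"
```

```text
time_s: 30.15
eef_pos: [463.9, -205.2, 153.2]
orientation: [2.589, 1.778, 0.0]
force: [0.4, -0.5, -0.9]
finger_gap: 46.8
grip_force: 0.0
time_s: 31.15
eef_pos: [493.4, 97.7, 153.4]
orientation: [2.902, 1.203, 0.002]
force: [0.5, -0.2, 0.8]
finger_gap: 47.0
grip_force: 0.0
time_s: 31.35
eef_pos: [493.2, 96.6, 153.1]
orientation: [2.9, 1.208, -0.0]
force: [0.2, 0.5, 0.2]
finger_gap: 46.7
grip_force: 0.0
at [493.2  96.6 153.1] psi 45.2 turn [0.0004 0.0003 0.0038] then shift [  1.4   4.8 106.1] norm 106
64 -22.875012636783136 [65.77711766 67.56505551 69.08168155]
79 29.227804473444895 [63.882506   65.41144357 66.93564877]
1698 [ 481.50202452 -214.98648193    7.76517145] 44 4.113200256821926 [ 499.2527847  -196.70179354   10.85132459] [ 460.56675746 -231.29736956    4.39267314]
```

```bash

python3 -m crank '[[55,[1.4,5.4,0],[0,0,-0.025]],[55,[0,0,35],[0,0,0]],[55,[0,0,35],[0,0,0]],[55,[0,0,20],[0,0,0]],[55,[0,0,10],[0,0,0]],[55,[0,0,6],[0,0,0]],[55,[0,0,0],[0,0,0]],[55,[0,0,0],[0,0,0]]]'
python3 -c "
from h import *
go([498.2,93.6,47],46.5); go([498.2,93.6,47],46.5); print(sense()['force'])"
python3 -m crank '[[0,[0,0,0],[0,0,0]],[0,[0,0,0],[0,0,0]],[0,[0,0,0],[0,0,0]],[0,[0,0,0],[0,0,0]],[0,[0,0,0],[0,0,0]]]' 50
```

```text
time_s: 32.25
eef_pos: [499.2, 92.8, 48.2]
orientation: [2.886, 1.239, 0.003]
force: [0.3, 0.0, -0.1]
finger_gap: 47.1
grip_force: 0.0
at [499.2  92.8  48.2] psi 46.5 turn [ 0.0013 -0.0016 -0.0008] then shift [-0.2 -1.3  1.2] norm 2
at [499.2  92.8  48.2] psi 46.5 turn [ 0.0013 -0.0016 -0.0008] then shift [-0.2 -1.3  1.2] norm 2
[ 0.27242337  0.02436875 -0.06352135]
time_s: 32.75
eef_pos: [498.5, 93.2, 47.6]
orientation: [2.886, 1.24, 0.001]
force: [-2.0, 0.1, 3.6]
finger_gap: 22.1
grip_force: 48.5
```

```bash

python3 -m crank '[[0,[0,0,-4],[0,0,0]],[0,[0,0,-4],[0,0,0]],[0,[0,0,-6],[0,0,0]],[0,[0,0,-10],[0,0,0]],[0,[0,0,-20],[0,0,0]],[0,[0,0,-30],[0,0,0]],[0,[0,0,-30],[0,0,0]],[0,[0,0,0],[0,0,-0.14]],[0,[0,0,0],[0,0,-0.14]],[0,[0,0,0],[0,0,-0.14]]]'
python3 -m crank '[[0,[0,0,0],[0,0,-0.14]],[0,[0,0,0],[0,0,-0.14]],[0,[0,0,0],[0,0,-0.14]],[0,[0,0,0],[0,0,-0.14]],[0,[0,0,0],[0,0,-0.14]],[0,[0,0,0],[0,0,-0.14]],[0,[0,0,0],[0,0,-0.14]],[0,[0,0,0],[0,0,-0.14]],[0,[0,0,0],[0,0,-0.14]],[0,[0,0,0],[0,0,-0.14]]]'
python3 -c "
from h import *
t=cam('top'); o=spotter.masks_of(t,'dish')[0]; c=cloud(t,o['region']); print(o['conf'],(c.min(0)+c.max(0))/2,cv2.minEnclosingCircle(c[:,:2].astype(np.float32)))
o=spotter.masks_of(t,'tray')[0]; c=cloud(t,o['region']); print(o['conf'],cv2.minAreaRect(c[:,:2].astype(np.float32)))
p=cam('wrist');c=cloud(p,p['depth']>0,True); e,r=pose(); q=r.inv().apply(c-e); k=(abs(q[:,1])<11)&(abs(q[:,0])<45)&(q[:,2]<12)&(q[:,2]>-30); print('held',k.sum(),q[k].mean(0),np.percentile(q[k],[5,95],axis=0))
go([462.5,-204,155],150)"
```

```text
time_s: 33.75
eef_pos: [497.8, 92.7, 152.1]
orientation: [2.559, 1.821, -0.0]
force: [-0.3, 0.6, -1.0]
finger_gap: 21.6
grip_force: 50.6
time_s: 34.75
eef_pos: [497.6, 92.7, 151.5]
orientation: [-0.784, -3.042, 0.001]
force: [0.3, -0.0, 0.2]
finger_gap: 21.5
grip_force: 50.6
0.7 [ 463.28907959 -202.32834561   11.10833063] ((461.6660461425781, -204.9374237060547), 67.96385192871094)
0.96 ((551.01123046875, 241.35194396972656), (287.7947692871094, 300.30438232421875), 10.179038047790527)
held 1948 [ 17.13650073   0.99808246 -12.48603348] [[ -2.98221031 -10.58635574 -23.08578052]
 [ 38.00365569  10.51774811  -4.08329011]]
at [497.8  92.8 151.4] psi 150.6 turn [-0.0003 -0.0001  0.0099] then shift [-117.8 -274.7   -3.6] norm 299
```

```bash

python3 -m crank '[[0,[-16.8,-39.2,0],[0,0,0.01]],[0,[-16.8,-39.2,0],[0,0,0]],[0,[-16.8,-39.2,0],[0,0,0]],[0,[-16.8,-39.2,0],[0,0,0]],[0,[-16.8,-39.2,0],[0,0,0]],[0,[-16.8,-39.2,0],[0,0,0]],[0,[-17,-39.2,0],[0,0,0]],[0,[0,0,35],[0,0,0]],[0,[0,0,35],[0,0,0]],[0,[0,0,35],[0,0,0]]]'
python3 -m crank '[[0,[0,0,0],[0,0,0]],[0,[0,0,12],[0,0,0]],[0,[0,0,11],[0,0,0]]]'
python3 -c "
from h import *
go([462.5,-204,11],150);go([462.5,-204,11],150);print(sense()['force'])
t=cam('top'); o=spotter.masks_of(t,'tray')[0]; m=o['region']; c=cloud(t,m); c=c[(c[:,2]<12)]; print(o['conf'],o['extent'],cv2.minAreaRect(c[:,:2].astype(np.float32)))"
```

```text
time_s: 35.95
eef_pos: [464.4, -204.7, 45.6]
orientation: [0.815, 3.033, -0.001]
force: [1.0, 0.1, -0.5]
finger_gap: 21.6
grip_force: 50.6
time_s: 36.25
eef_pos: [466.2, -204.5, 24.5]
orientation: [0.808, 3.032, -0.001]
force: [0.3, 0.5, 0.4]
finger_gap: 21.5
grip_force: 50.6
at [ 466.2 -204.5   24.5] psi 150.2 turn [0.0002 0.0039 0.0028] then shift [ 3.4 -1.4 13.5] norm 14
at [ 466.2 -204.5   24.5] psi 150.2 turn [0.0002 0.0039 0.0028] then shift [ 3.4 -1.4 13.5] norm 14
[0.3374619  0.50814074 0.35942158]
0.86 [125.1, 241.5, 96.0, 122.0] ((536.9312133789062, 325.8346862792969), (152.1495819091797, 269.7209777832031), 89.29082489013672)
```

```bash

python3 -m crank '[[0,[2,-1,9],[0,0,0]],[0,[0,0,5],[0,0,0]],[0,[0,0,0],[0,0,0]],[42,[0,0,0],[0,0,0]],[42,[0,0,0],[0,0,0]],[42,[0,0,0],[0,0,0]],[42,[0,0,-20],[0,0,0]],[42,[0,0,-40],[0,0,0]],[42,[0,0,-40],[0,0,0]],[42,[0,0,-40],[0,0,0]]]'
python3 -c "
from h import *
go([521.8,-13.8,150],90)"
```

```text
time_s: 37.35
eef_pos: [461.8, -203.4, 150.6]
orientation: [-0.808, -3.036, -0.0]
force: [1.2, -0.5, -0.2]
finger_gap: 35.7
grip_force: 0.0
at [ 461.8 -203.4  150.6] psi 150.2 turn [-1.0000e-04 -1.0000e-04  1.0505e+00] then shift [189.6  60.    0.6] norm 199
```

Turn to ψ=90, go over gear A; check dish rings from the top on the way.

```bash

python3 -m crank '[[60,[0,0,0],[0,0,0.15]],[60,[0,0,0],[0,0,0.15]],[60,[0,0,0],[0,0,0.15]],[60,[0,0,0],[0,0,0.15]],[60,[0,0,0],[0,0,0.15]],[60,[0,0,0],[0,0,0.15]],[60,[0,0,0],[0,0,0.15]],[60,[47,15,0],[0,0,0]],[60,[47,15,0],[0,0,0]],[60,[47,15,0],[0,0,0]]]'
python3 -m crank '[[60,[47,15,0],[0,0,0]],[60,[0,0,30],[0,0,0]],[60,[0,0,30],[0,0,0]],[60,[0,0,0],[0,0,0]],[60,[0,0,0],[0,0,0]]]'
cat > gear.py <<'E'
from h import *
import sys
g=np.array(eval(sys.argv[1])); p=cam("wrist"); c=cloud(p,p["depth"]>0,True); q=c[(abs(c[:,2]-63)<3)&(np.hypot(*(c[:,:2]-g).T)<20)]
if len(q): print("head",len(q),((q.min(0)+q.max(0))/2).round(1),np.ptp(q,0).round(1))
go([*g,38.5],90); go([*g,38.5],90); print(np.round(sense()["force"],1),sense()["finger_gap"])
E
python3 gear.py [521.8,-13.8]
python3 -c "
from h import *
t=cam('top'); c=cloud(t,t['depth']>0); k=(np.hypot(c[:,0]-462,c[:,1]+204)<60); q=c[k]; b=t['img'][t['depth']>0][k].mean(1); z=q[b<110]; print(len(z)); 
for s in(z[z[:,0]>462],z[z[:,0]<=462]): print(len(s),s.mean(0),s.min(0),s.max(0))"
```

```text
time_s: 38.35
eef_pos: [507.5, -61.5, 149.5]
orientation: [2.222, 2.219, 0.001]
force: [0.8, -0.3, 0.9]
finger_gap: 51.2
grip_force: 0.0
time_s: 38.85
eef_pos: [521.4, -15.5, 88.9]
orientation: [-2.22, -2.221, 0.002]
force: [0.7, -0.2, 0.5]
finger_gap: 51.2
grip_force: 0.0
head 1613 [522.  -14.   62.3] [26.8 27.2  4.6]
at [522.6 -15.8  90.1] psi 90.0 turn [0.001  0.0001 0.0001] then shift [ 2.  -0.8 51.6] norm 52
at [522.6 -15.8  90.1] psi 90.0 turn [0.001  0.0001 0.0001] then shift [ 2.  -0.8 51.6] norm 52
[-0.2 -0.1  0.5] 51.36774157306782
146
57 [ 481.9090564  -230.88417651    9.31755604] [ 462.18997271 -263.35704827    5.04273896] [ 516.82996009 -192.83091555   17.41427083]
89 [ 435.35583048 -224.00757349   11.22370716] [ 402.18241428 -263.72883555    5.64912468] [ 461.56788824 -177.26170192   19.85581968]
```

```bash

python3 -m crank '[[60,[2,0,25],[0,0,0]],[60,[0,0,15],[0,0,0]],[60,[0,0,8],[0,0,0]],[60,[0,0,3.5],[0,0,0]],[60,[0,0,0],[0,0,0]],[0,[0,0,0],[0,0,0]],[0,[0,0,0],[0,0,0]],[0,[0,0,0],[0,0,0]],[0,[0,0,0],[0,0,0]],[0,[0,0,0],[0,0,0]]]' 80
python3 -m crank '[[0,[0,0,-3],[0,0,0]],[0,[0,0,-5],[0,0,0]],[0,[0,0,-8],[0,0,0]],[0,[0,0,0],[0,0,0]],[0,[0,0,0],[0,0,0]]]'
python3 -c "
from h import *
p=cam('wrist'); c=cloud(p,p['depth']>0,True); g=np.array([522,-14]); rr=np.hypot(*(c[:,:2]-g).T); k=(rr>22)&(rr<32)&(c[:,2]>30); h,b=np.histogram(c[k,2],range(30,80,4)); print(dict(zip(b,h))); print(np.round(sense()['force'],1))"
```

```text
time_s: 39.95
eef_pos: [522.7, -13.7, 39.8]
orientation: [2.22, 2.221, 0.001]
force: [-4.4, 0.3, 9.3]
finger_gap: 29.0
grip_force: 79.0
time_s: 40.45
eef_pos: [522.1, -13.5, 53.8]
orientation: [2.221, 2.222, 0.001]
force: [0.3, -1.0, -4.2]
finger_gap: 29.7
grip_force: 79.7
{np.int64(30): np.int64(0), np.int64(34): np.int64(37), np.int64(38): np.int64(86), np.int64(42): np.int64(134), np.int64(46): np.int64(196), np.int64(50): np.int64(3756), np.int64(54): np.int64(36), np.int64(58): np.int64(79), np.int64(62): np.int64(140), np.int64(66): np.int64(150), np.int64(70): np.int64(153), np.int64(74): np.int64(165)}
[-0.4 -0.8 -3.6]
```

```bash

python3 -m crank '[[0,[0,0,-20],[0,0,0]],[0,[0,0,-30],[0,0,0]],[0,[0,0,-30],[0,0,0]],[0,[0,0,0],[0,0,0]]]'
cat > tray.py <<'E'
from h import *
import sys
for n in ("top","side"):
    t=cam(n); o=spotter.masks_of(t,'tray')
    if not o: print("no tray",n); continue
    o=o[0]; c=cloud(t,o['region']); c=c[c[:,2]<13]; print(n,round(o['conf'],2),cv2.minAreaRect(c[:,:2].astype(np.float32)),len(c))
    if n=="top" and o['conf']>.6: break
p,r=pose(); print(p); go([*eval(sys.argv[1]),100],90); print(sense()["finger_gap"],np.round(sense()["force"],1))
E
python3 tray.py [450,325]
```

```text
time_s: 40.9
eef_pos: [525.8, -13.7, 138.1]
orientation: [2.216, 2.217, 0.009]
force: [1.4, -0.4, -3.0]
finger_gap: 29.1
grip_force: 82.8
top 0.94 ((537.4585571289062, 328.93896484375), (159.1056671142578, 274.8219299316406), 89.40950775146484) 7032
[522.31528511 -13.48979677 133.65577915]
at [522.3 -13.5 133.7] psi 90.0 turn [0.0012 0.     0.0005] then shift [338.5 -72.3  33.7] norm 348
28.79776659277188 [-0.3 -0.4 -4.8]
```

```bash

python3 -m crank '[[0,[42.3,-9,0],[0,0,0]],[0,[42.3,-9,0],[0,0,0]],[0,[42.3,-9,0],[0,0,0]],[0,[42.3,-9,0],[0,0,0]],[0,[42.3,-9,0],[0,0,0]],[0,[42.3,-9,0],[0,0,0]],[0,[42.3,-9,0],[0,0,0]],[0,[42.3,-9,0],[0,0,0]],[0,[0,0,40],[0,0,0]],[0,[0,0,40],[0,0,0]]]'
python3 -m crank '[[0,[0,0,0],[0,0,0]],[0,[0,0,15],[0,0,0]],[0,[0,0,8],[0,0,0]],[0,[0,0,0],[0,0,0]],[0,[0,0,0],[0,0,0]]]'
python3 -c "
from h import *
go([450,325,22.5],90);go([450,325,22.5],90);print(np.round(sense()['force'],1))
t=cam('side'); o=spotter.masks_of(t,'tray')[0]; print(o['conf'],o['extent'])"
```

```text
time_s: 42.0
eef_pos: [449.2, 326.7, 51.9]
orientation: [2.217, 2.225, 0.002]
force: [-0.2, -0.2, -4.3]
finger_gap: 29.1
grip_force: 83.0
time_s: 42.5
eef_pos: [450.8, 325.1, 31.6]
orientation: [2.221, 2.221, 0.003]
force: [0.1, 0.4, -3.8]
finger_gap: 29.4
grip_force: 83.0
at [450.8 325.1  31.6] psi 90.0 turn [ 0.0015 -0.001  -0.0001] then shift [-0.1 -0.8  9.1] norm 9
at [450.8 325.1  31.6] psi 90.0 turn [ 0.0015 -0.001  -0.0001] then shift [-0.1 -0.8  9.1] norm 9
[ 0.1  0.4 -3.8]
0.67 [294.9, 387.1, 163.2, 65.8]
```

Tray extent unchanged (294,387). Lower, release, go to gear B.

```bash

python3 -m crank '[[0,[0,0,5],[0,0,0]],[0,[0,0,3],[0,0,0]],[0,[0,0,1],[0,0,0]],[0,[0,0,0],[0,0,0]],[0,[0,0,0],[0,0,0]]]'
python3 -m crank '[[60,[0,0,0],[0,0,0]],[60,[0,0,0],[0,0,0]],[60,[0,0,0],[0,0,0]],[60,[0,0,-20],[0,0,0]],[60,[0,0,-40],[0,0,0]],[60,[0,0,-40],[0,0,0]],[60,[0,0,0],[0,0,0]]]'
python3 -c "
from h import *
p=cam('wrist'); c=cloud(p,p['depth']>0,True); g=np.array([450,325]); rr=np.hypot(*(c[:,:2]-g).T); k=(rr>19)&(rr<29)&(c[:,2]>0)&(c[:,2]<60); q=c[k]; print(np.percentile(q[:,2],[5,50,95])); A=np.c_[q[:,:2]-g,np.ones(len(q))]; print(np.linalg.lstsq(A,q[:,2],rcond=None)[0])
go([513.5,110.1,125],90)"
```

```text
time_s: 43.1
eef_pos: [449.8, 324.8, 21.9]
orientation: [2.221, 2.222, -0.0]
force: [-1.4, -1.5, 2.1]
finger_gap: 28.8
grip_force: 84.2
time_s: 43.8
eef_pos: [454.2, 327.9, 128.5]
orientation: [2.219, 2.22, 0.02]
force: [1.3, 0.0, 1.3]
finger_gap: 50.9
grip_force: 0.0
[19.77449267 20.84793247 21.99222845]
[2.06313759e-05 2.52143747e-03 2.08501120e+01]
at [452.7 326.8 125.8] psi 90.0 turn [ 0.0072 -0.0048  0.0006] then shift [-216.7   60.8    0.8] norm 225
```

```bash

python3 -m crank '[[60,[-43.3,12.5,0],[0,0,0]],[60,[-43.3,12.5,0],[0,0,0]],[60,[-43.3,12.5,0],[0,0,0]],[60,[-43.3,12.5,0],[0,0,0]],[60,[-43.3,12.5,0],[0,0,0]],[60,[0,0,30],[0,0,0]],[60,[0,0,0],[0,0,0]],[60,[0,0,0],[0,0,0]]]'
python3 gear.py [513.5,110.1]
```

```text
time_s: 44.65
eef_pos: [510.6, 108.2, 90.0]
orientation: [-2.219, -2.22, 0.005]
force: [0.1, -0.1, 0.1]
finger_gap: 51.1
grip_force: 0.0
head 1597 [513.9 110.4  62.4] [26.9 27.1  4.7]
at [511.6 108.9  91. ] psi 90.1 turn [-0.0019  0.0001  0.0012] then shift [ 1.2  1.9 52.5] norm 53
at [511.6 108.9  91. ] psi 90.1 turn [-0.0019  0.0001  0.0012] then shift [ 1.2  1.9 52.5] norm 53
[-0.1 -0.2  0.2] 51.0519610252439
```

```bash

python3 -m crank '[[60,[1.3,2.2,25],[0,0,0]],[60,[0,0,15],[0,0,0]],[60,[0,0,8],[0,0,0]],[60,[0,0,3],[0,0,0]],[60,[0,0,0],[0,0,0]],[0,[0,0,0],[0,0,0]],[0,[0,0,0],[0,0,0]],[0,[0,0,0],[0,0,0]],[0,[0,0,0],[0,0,0]],[0,[0,0,0],[0,0,0]]]' 80
python3 -m crank '[[0,[0,0,-3],[0,0,0]],[0,[0,0,-5],[0,0,0]],[0,[0,0,-8],[0,0,0]],[0,[0,0,-20],[0,0,0]],[0,[0,0,-30],[0,0,0]],[0,[0,0,-30],[0,0,0]],[0,[0,0,0],[0,0,0]],[0,[0,0,0],[0,0,0]]]'
python3 tray.py [537,325]
```

```text
time_s: 45.7
eef_pos: [514.7, 109.9, 41.9]
orientation: [-2.221, -2.222, -0.001]
force: [-4.0, 1.5, 5.8]
finger_gap: 29.1
grip_force: 78.6
time_s: 46.5
eef_pos: [515.2, 109.7, 137.4]
orientation: [2.22, 2.221, 0.003]
force: [0.2, 0.8, -4.1]
finger_gap: 29.1
grip_force: 79.6
top 0.97 ((538.1353149414062, 323.7318115234375), (278.7923583984375, 143.92063903808594), 1.0188812017440796) 1713
[513.25943917 109.44757276 134.99621833]
at [513.3 109.4 135. ] psi 90.0 turn [-0.0028  0.0005  0.0005] then shift [215.6  23.7  35. ] norm 220
29.34310913283896 [ 0.8 -1.1 -2.8]
```

```bash

python3 -m crank '[[0,[43.1,4.7,0],[0,0,0]],[0,[43.1,4.7,0],[0,0,0]],[0,[43.1,4.7,0],[0,0,0]],[0,[43.1,4.7,0],[0,0,0]],[0,[43.1,4.7,0],[0,0,0]],[0,[0,0,40],[0,0,0]],[0,[0,0,40],[0,0,0]],[0,[0,0,20],[0,0,0]],[0,[0,0,0],[0,0,0]],[0,[0,0,0],[0,0,0]]]'
python3 -c "
from h import *
go([537,325,22.5],90);print(np.round(sense()['force'],1))
t=cam('side'); o=spotter.masks_of(t,'tray')[0]; print(o['conf'],o['extent'])"
```

```text
time_s: 47.6
eef_pos: [536.8, 324.5, 34.9]
orientation: [-2.22, -2.221, 0.005]
force: [-0.5, 0.0, -2.2]
finger_gap: 28.8
grip_force: 79.8
at [536.8 324.5  34.9] psi 90.0 turn [-0.0031  0.0017  0.0005] then shift [ 0.5  0.2 12.4] norm 12
[-0.5  0.  -2.2]
0.75 [294.4, 385.9, 162.0, 62.6]
```

```bash

python3 -m crank '[[0,[0,0,6],[0,0,0]],[0,[0,0,3],[0,0,0]],[0,[0,0,1],[0,0,0]],[0,[0,0,0],[0,0,0]],[0,[0,0,0],[0,0,0]]]'
python3 -m crank '[[0,[0,0,1],[0,0,0]],[0,[0,0,0],[0,0,0]],[0,[0,0,0],[0,0,0]]]'
```

```text
time_s: 48.2
eef_pos: [538.1, 325.2, 26.7]
orientation: [2.221, 2.222, 0.0]
force: [0.5, 1.3, -3.0]
finger_gap: 28.7
grip_force: 79.8
time_s: 48.5
eef_pos: [538.0, 325.2, 25.6]
orientation: [-2.221, -2.222, 0.0]
force: [-0.1, -0.2, -3.1]
finger_gap: 28.9
grip_force: 79.8
```

```bash

python3 -m crank '[[0,[0,0,1.5],[0,0,0]],[0,[0,0,0],[0,0,0]],[0,[0,0,1],[0,0,0]],[0,[0,0,0],[0,0,0]]]'
python3 -m crank '[[60,[0,0,0],[0,0,0]],[60,[0,0,0],[0,0,0]],[60,[0,0,0],[0,0,0]],[60,[0,0,-20],[0,0,0]],[60,[0,0,-40],[0,0,0]],[60,[0,0,-40],[0,0,0]],[60,[0,0,0],[0,0,0]]]'
python3 -c "
from h import *
p=cam('wrist'); c=cloud(p,p['depth']>0,True); g=np.array([538,325]); rr=np.hypot(*(c[:,:2]-g).T); k=(rr>19)&(rr<29)&(c[:,2]>0)&(c[:,2]<60); q=c[k]; print(np.percentile(q[:,2],[5,50,95])); A=np.c_[q[:,:2]-g,np.ones(len(q))]; print(np.linalg.lstsq(A,q[:,2],rcond=None)[0])
go([624.4,55.2,125],90)"
```

```text
time_s: 48.9
eef_pos: [538.2, 325.3, 24.0]
orientation: [2.221, 2.222, 0.0]
force: [-3.0, -1.5, 4.6]
finger_gap: 29.1
grip_force: 80.5
time_s: 49.6
eef_pos: [542.6, 327.8, 130.5]
orientation: [2.218, 2.219, 0.019]
force: [0.9, 0.8, 1.3]
finger_gap: 51.3
grip_force: 0.0
[19.74541422 20.83989345 21.97914359]
[3.26558124e-03 7.93882317e-03 2.08345581e+01]
at [541.  326.9 127.6] psi 90.0 turn [ 0.0076 -0.0042  0.0005] then shift [-271.7   83.4    2.6] norm 284
```

```bash

python3 -m crank '[[60,[-45,14.3,0],[0,0,0]],[60,[-45,14.3,0],[0,0,0]],[60,[-45,14.3,0],[0,0,0]],[60,[-45,14.3,0],[0,0,0]],[60,[-45,14.3,0],[0,0,0]],[60,[-45,14.3,0],[0,0,0]],[60,[0,0,30],[0,0,0]],[60,[0,0,0],[0,0,0]],[60,[0,0,0],[0,0,0]]]'
python3 gear.py [624.4,55.2]
```

```text
time_s: 50.55
eef_pos: [621.8, 55.3, 90.9]
orientation: [-2.219, -2.219, 0.006]
force: [0.8, 0.0, -0.0]
finger_gap: 51.2
grip_force: 0.0
head 1583 [625.7  55.3  62.3] [27.  27.4  4.6]
at [622.9  55.9  92.2] psi 90.1 turn [-0.0023 -0.0001  0.0012] then shift [-0.7  1.5 53.7] norm 54
at [622.9  55.9  92.2] psi 90.1 turn [-0.0023 -0.0001  0.0012] then shift [-0.7  1.5 53.7] norm 54
[ 0.2 -0.1  0.1] 51.06008402118931
```

```bash

python3 -m crank '[[60,[-0.3,2.5,25],[0,0,0]],[60,[0,0,15],[0,0,0]],[60,[0,0,8],[0,0,0]],[60,[0,0,4],[0,0,0]],[60,[0,0,0],[0,0,0]],[0,[0,0,0],[0,0,0]],[0,[0,0,0],[0,0,0]],[0,[0,0,0],[0,0,0]],[0,[0,0,0],[0,0,0]],[0,[0,0,0],[0,0,0]]]' 80
python3 -m crank '[[0,[0,0,-3],[0,0,0]],[0,[0,0,-5],[0,0,0]],[0,[0,0,-8],[0,0,0]],[0,[0,0,-20],[0,0,0]],[0,[0,0,-30],[0,0,0]],[0,[0,0,-30],[0,0,0]],[0,[0,0,0],[0,0,0]],[0,[0,0,0],[0,0,0]]]'
python3 tray.py [624,325]
```

```text
time_s: 51.6
eef_pos: [626.6, 55.1, 42.5]
orientation: [2.221, 2.222, 0.001]
force: [-3.0, 1.0, 4.9]
finger_gap: 29.1
grip_force: 78.6
time_s: 52.4
eef_pos: [627.0, 54.9, 137.7]
orientation: [2.22, 2.221, 0.002]
force: [-0.0, -0.2, -4.7]
finger_gap: 28.4
grip_force: 79.7
top 0.94 ((538.0020751953125, 328.39044189453125), (161.11582946777344, 276.97271728515625), 89.61213684082031) 1711
[624.86081443  54.84651103 134.89227271]
at [624.9  54.8 134.9] psi 90.0 turn [-0.0035  0.0002  0.0005] then shift [270.2  -0.9  34.9] norm 272
28.615113721794128 [-1.5  0.  -4.5]
```

```bash

python3 -m crank '[[0,[45,0,0],[0,0,0]],[0,[45,0,0],[0,0,0]],[0,[45,0,0],[0,0,0]],[0,[45,0,0],[0,0,0]],[0,[45,0,0],[0,0,0]],[0,[45,0,0],[0,0,0]],[0,[0,0,40],[0,0,0]],[0,[0,0,40],[0,0,0]],[0,[0,0,20],[0,0,0]],[0,[0,0,0],[0,0,0]]]'
python3 -c "
from h import *
go([624.5,325,24],90);print(np.round(sense()['force'],1))
t=cam('side'); o=spotter.masks_of(t,'tray')[0]; print(o['conf'],o['extent'])"
```

```text
time_s: 53.5
eef_pos: [620.3, 322.4, 28.6]
orientation: [-2.217, -2.219, 0.022]
force: [-1.9, -0.2, -4.1]
finger_gap: 28.3
grip_force: 79.8
at [620.3 322.4  28.6] psi 90.1 turn [-0.0131  0.0063  0.001 ] then shift [2.6 4.2 4.6] norm 7
[-1.9 -0.2 -4.1]
0.84 [292.9, 390.9, 166.2, 56.0]
```

```bash

python3 -m crank '[[0,[0,0,0],[0,0,0]],[0,[0,0,0],[0,0,0]],[0,[0,0,4],[0,0,0]],[0,[0,0,2],[0,0,0]],[0,[0,0,0],[0,0,0]]]'
python3 -c "
from h import *
go([624.5,325,24],90);print(np.round(sense()['force'],1))"
```

```text
time_s: 54.1
eef_pos: [626.1, 324.8, 31.0]
orientation: [-2.221, -2.222, 0.001]
force: [-0.7, -0.3, -4.0]
finger_gap: 28.5
grip_force: 79.9
at [626.1 324.8  31. ] psi 90.0 turn [-0.0004  0.0002  0.0004] then shift [ 0.2 -1.6  7. ] norm 7
[-0.7 -0.3 -4. ]
```

```bash

python3 -m crank '[[0,[0,-1,4],[0,0,0]],[0,[0,0,2],[0,0,0]],[0,[0,0,1],[0,0,0]],[0,[0,0,0.7],[0,0,0]],[0,[0,0,0],[0,0,0]],[0,[0,0,0],[0,0,0]]]'
```

```text
time_s: 54.7
eef_pos: [625.1, 324.9, 24.6]
orientation: [-2.221, -2.222, 0.001]
force: [-4.4, -1.9, 6.3]
finger_gap: 29.0
grip_force: 80.9
```

```bash

python3 -m crank '[[60,[0,0,0],[0,0,0]],[60,[0,0,0],[0,0,0]],[60,[0,0,0],[0,0,0]],[60,[0,0,-20],[0,0,0]],[60,[0,0,-40],[0,0,0]],[60,[0,0,-40],[0,0,0]],[60,[-40,0,-25],[0,0,0]],[60,[-40,0,-25],[0,0,0]],[60,[-40,0,-25],[0,0,0]],[60,[-40,0,-25],[0,0,0]]]'
python3 -m crank '[[60,[-40,0,0],[0,0,0]],[60,[-40,0,0],[0,0,0]],[60,[0,0,0],[0,0,0]],[60,[0,0,0],[0,0,0]]]'
python3 - <<'E'
from h import *
t=cam("top"); im=t["img"]; w=cam("wrist"); s=cam("side")
a=cv2.resize(im[260:360,290:410],(400,333),interpolation=cv2.INTER_CUBIC); b=cv2.resize(im[170:310,70:180],(262,333),interpolation=cv2.INTER_CUBIC)
d=cv2.resize(s["img"][80:420,200:400],(138,235)); o=np.zeros((600,800,3),np.uint8); o[:333,:400]=a; o[:333,400:662]=b; o[:235,662:800]=d
o[333:600,:356]=cv2.resize(w["img"],(356,267)); o[333:600,356:712]=cv2.resize(im,(356,267)); cv2.imwrite("pics/fin.png",o)
c=cloud(w,w["depth"]>0,True)
for x in(450,538,625):
    q=c[(abs(np.hypot(c[:,0]-x,c[:,1]-325)-24)<5)]; print(x,len(q),np.percentile(q[:,2],[5,50,95]) if len(q) else '')
for n in("tray","dish"):
    o=spotter.masks_of(t,n)[0]; c=cloud(t,o['region']); print(n,o['conf'],cv2.minAreaRect(c[c[:,2]<20][:,:2].astype(np.float32)))
E
```

```text
time_s: 55.7
eef_pos: [625.4, 163.7, 224.6]
orientation: [2.22, 2.222, 0.001]
force: [1.0, -0.5, 0.2]
finger_gap: 51.2
grip_force: 0.0
time_s: 56.1
eef_pos: [625.7, 84.1, 223.5]
orientation: [2.224, 2.219, 0.001]
force: [0.2, 0.2, 0.1]
finger_gap: 51.2
grip_force: 0.0
450 29 [19.19169368 20.2564806  21.4431876 ]
538 0 
625 0 
tray 0.69 ((607.7564697265625, 326.811767578125), (134.25169372558594, 161.01913452148438), 3.132509231567383)
dish 0.66 ((461.3055725097656, -206.0994415283203), (135.19760131835938, 126.34587860107422), 65.46544647216797)
```

View pics/fin.png

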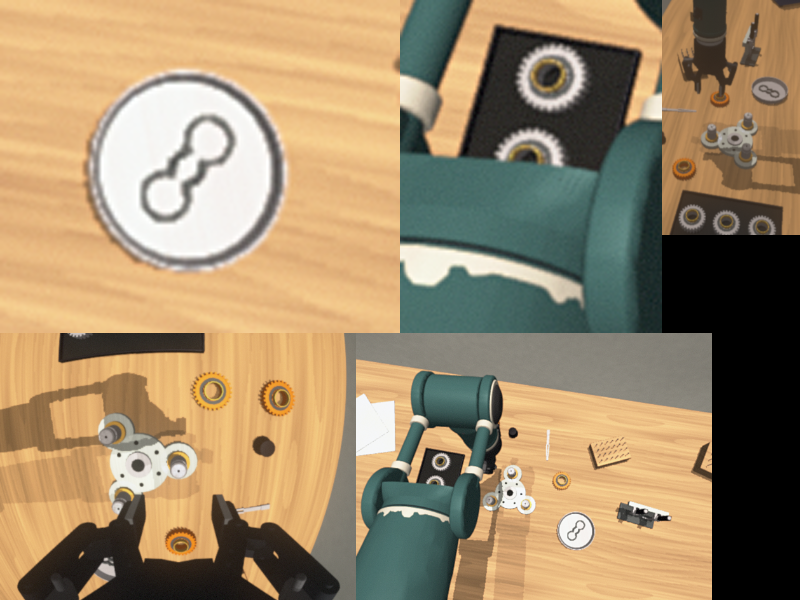

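The final picture shows both rings in the dish, three gears in the tray (side view), the bare pins, and the pick in its clip. I'm handing in the job.

```bash
python3 -c "
from bench import ctrl
print(ctrl.close_job())"
```

```text
the job is handed in; nothing more can be done
None
```

The job is handed in at about 56 s of robot time: both rings that were present (the third pin had none) lie in the dish, all three gears are in the tray, the pick is back in its clip, and I did not touch the scriber, loupe, tweezers, bur box or orange look-alikes; I measured two gears as flat after placing them, but judged the third only from the side view.

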